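# Load the cantilever bending rig and set its dial gauge

## Task

Set up the cantilever rig for a bending reading. First hang the steel eye weight on the upturned peg at the beam's free end to bed the beam in; then lower the dial gauge by its knob until its foot rides on the beam with the foot pushed in about half its travel, never to its stop, and let go of it; then take every brass hooked load that is out, push each hook down onto a load pin of its own until its sprung latch snaps shut under the pin, and leave everything hanging still. Leave the glassware and the other things on the bench where they are.

Things in the scene. Friction and masses are not known exactly. Their poses are not given: they have to be found in the camera images.
- rig: fixed grey cantilever rig. An aluminium beam (25 mm wide, 12 thick, top 145 mm above the bench) runs level along the rig's y axis from a clamp post at +y (post top 168 mm) to a free end at -y; it gives a few mm when pushed. Origin on the bench under the beam's centre line, x away from the robot, z up. Along y (mm): clamp face 190, pins 130, 35, -60, gauge -150, tip peg -235, beam end -260
- pin_left (a point): middle of the left load pin: a level steel pin 9 mm in diameter standing out of the beam's front edge along the rig's -x, with a groove 20 mm wide between two collars 24 mm in diameter (the front one is its head). Pin centre about 138 mm above the bench (139 unloaded)
- pin_mid (a point): middle of the middle load pin: a level steel pin 9 mm in diameter standing out of the beam's front edge along the rig's -x, with a groove 20 mm wide between two collars 24 mm in diameter (the front one is its head). Pin centre about 138 mm above the bench (139 unloaded)
- pin_right (a point): middle of the right load pin: a level steel pin 9 mm in diameter standing out of the beam's front edge along the rig's -x, with a groove 20 mm wide between two collars 24 mm in diameter (the front one is its head). Pin centre about 138 mm above the bench (139 unloaded)
- tip_peg (a point): hanging place on the tip peg, a level steel peg 8 mm in diameter standing 43 mm out of the beam's front edge along the rig's -x near the free end. The point is on its centre line, about 138 mm above the bench; the straight part runs from 17 mm in front of it to 14 mm behind it; then in front the end turns up, its top 14 mm above the centre line
- gauge_knob (a point): point on the black knob on top of the dial gauge's carriage: upright cylinder 22 mm in diameter from 20 mm below to 12 mm above this point; below it the dial, 44 mm across, top 28 mm below this point. The carriage slides on a column 62 mm behind the knob (rig +x), column top 262 mm above the bench
- gauge_slide (a joint): how far the gauge carriage is lowered, m: 0 at the top, 0.052 at the bottom; it stays where it is left (about 5 N of friction). The tip of its foot, a ball-ended plunger over the beam's middle line, hangs 100 mm below the knob point, 20 to 37 mm above the beam at the start
- gauge_foot (a joint): how far the gauge's sprung foot is pushed in, m: 0 free, 0.010 at its stop (under 1.5 N). The dial's hand points straight up at 0, straight down at 5 mm, and goes once round clockwise in 10 mm
- load_1: hooked load (two or three are out): brass cylinder 44 mm in diameter, 36 high; a bent steel bar (9 mm) rises from its top, bows out to the load's +y side and comes back over the middle as a hook with its mouth straight down; flat grip tab on top. 158 mm high, about 300 g, stands on the bench. Origin under the cylinder's middle, z up, hook in the y-z plane
- load_1_seat (a point): centre of the pin when the load hangs on it: in the hook's bend, 116 mm above the underside. Mouth 19 mm wide along y; tip's end 36 mm below this point. Below it is a gap, open to +x, -x and -y: a pin and its head pass in with the pin 50 to 56 mm below this point; then push the load down. Grip tab: 26 mm along y, 9 mm along x, 10 to 42 mm above this point
- latch_1 (a joint): the hook's sprung latch across the mouth, 29 mm below the seat, rad: 0 shut; a pin coming up from below pushes it inward (to about 1.1), passes it, and it snaps back to 0 under the pin. Needs a push of 5 to 15 N, more than the load's own weight; it does not open outward: a latched load lifts about 23 mm before the latch holds it
- load_2: hooked load (two or three are out): brass cylinder 44 mm in diameter, 36 high; a bent steel bar (9 mm) rises from its top, bows out to the load's +y side and comes back over the middle as a hook with its mouth straight down; flat grip tab on top. 158 mm high, about 300 g, stands on the bench. Origin under the cylinder's middle, z up, hook in the y-z plane
- load_2_seat (a point): centre of the pin when the load hangs on it: in the hook's bend, 116 mm above the underside. Mouth 19 mm wide along y; tip's end 36 mm below this point. Below it is a gap, open to +x, -x and -y: a pin and its head pass in with the pin 50 to 56 mm below this point; then push the load down. Grip tab: 26 mm along y, 9 mm along x, 10 to 42 mm above this point
- latch_2 (a joint): the hook's sprung latch across the mouth, 29 mm below the seat, rad: 0 shut; a pin coming up from below pushes it inward (to about 1.1), passes it, and it snaps back to 0 under the pin. Needs a push of 5 to 15 N, more than the load's own weight; it does not open outward: a latched load lifts about 23 mm before the latch holds it
- load_3: hooked load (two or three are out): brass cylinder 44 mm in diameter, 36 high; a bent steel bar (9 mm) rises from its top, bows out to the load's +y side and comes back over the middle as a hook with its mouth straight down; flat grip tab on top. 158 mm high, about 300 g, stands on the bench. Origin under the cylinder's middle, z up, hook in the y-z plane
- load_3_seat (a point): centre of the pin when the load hangs on it: in the hook's bend, 116 mm above the underside. Mouth 19 mm wide along y; tip's end 36 mm below this point. Below it is a gap, open to +x, -x and -y: a pin and its head pass in with the pin 50 to 56 mm below this point; then push the load down. Grip tab: 26 mm along y, 9 mm along x, 10 to 42 mm above this point
- latch_3 (a joint): the hook's sprung latch across the mouth, 29 mm below the seat, rad: 0 shut; a pin coming up from below pushes it inward (to about 1.1), passes it, and it snaps back to 0 under the pin. Needs a push of 5 to 15 N, more than the load's own weight; it does not open outward: a latched load lifts about 23 mm before the latch holds it
- eye_weight: steel eye weight: block 26 x 54 x 36 mm with a flat eye of 10 mm plate above it and a grip lug on top; 109 mm high, 200 g, stands upright on the bench. Origin under its middle, z up; the eye's axis is the body's x
- eye (a point): centre of the peg when the eye weight hangs on it: under the arched top of the eye, 70 mm above the underside. The opening is 24 mm wide along y and reaches from 34 mm below to 4 mm above this point. Grip lug: 26 mm along y, 10 mm along x, 9 to 39 mm above this point
- measure: glass measuring cylinder with a blue foot, 46 x 47 x 151 mm, bystander; origin under its middle
- beaker: glass beaker, 65 x 75 x 89 mm, bystander; origin under its middle
- tape: roll of paper tape lying flat, 104 x 104 x 24 mm, bystander; origin under its middle
- pen: blue pen lying on the bench, 10 x 130 x 12 mm, bystander; origin under its middle
- driver: small screwdriver lying on the bench, 14 x 103 x 15 mm, bystander; origin under its middle
Things that resemble listed ones, but are neither listed nor needed, are in the scene too. Leave any green or turquoise look-alike of the load_2 alone.

How it is judged:
By the outcome, as a careful person would: the job done as asked, in the order asked, and still so for the second after the job is handed in, with the robot touching nothing.
Of load_1, load_2, load_3 only 2 to 3 are there at a start; the rules pass over those that are not, and their reading is None.
At some moment in a run one of load_1, load_2, load_3, eye_weight may be knocked a few centimetres aside while the robot is not near it.
It also fails if it takes over 208 s, if anything falls off the work surface, if the arm or the gripper's body presses on something with over 40 N, if the wrist force passes 120 N, or if a joint passes its speed limit or range.

## Robot

A 7-joint arm with a two-finger parallel gripper is mounted at the origin on a cart in front of the work surface, level with it; the furniture and walls round the work are solid. World frame = base frame: x ahead of the robot, y to its left, z up, the work surface at z = 0. Lengths are in m, angles in rad, forces in N, time in s.
With the tool pointing down it reaches from about 0.425 to 0.8 m from the base axis. Payload 8.3 kg.
Tool frame: the origin (TCP) lies at the centre of the arm's flange, where the gripper is bolted on; the fingertips stand 173 mm ahead of it and the grasp point (between the pads) lies 155 mm ahead of it; z points along the fingers, y is the direction in which the jaws open and shut (so a half turn about z gives the same grasp; the last joint's range is limited). The gripper opens to 85 mm and grips with 20 to 120 N. Pads are 22 mm wide; open, the fingers measure 114 mm over their backs; the gripper's body (76 mm by 85 mm) begins 54 mm behind the grasp point. The pads swing forward as they close: fully open they stand 13 mm farther back than shut.
Start: joints at [1.281, 0.383, 0.016, 1.37, -0.006, 1.388, -0.046], TCP at [0.141, -0.609, 0.405] pointing down, gripper open.
Joint ranges: [-2.95, 2.95], [-0.25, 2.06], [-1.52, 1.56], [0.18, 2.33], [-1.44, 4.58], [0.02, 2.06], [-3.01, 3.01]. Speed limits (rad/s): [2.39, 2.39, 3.01, 3.01, 3.14, 3.14, 3.14].

## Interface

Orientations are given as a rotation vector (axis times angle).
In Python, from station import ctrl gives the robot as it stands.
- The arm moves only by the tool move_arm, never from a script. Its argument "commands" is a list of rows, each an object with "grip": the closure, from 0 (fully open) to 1 (shut); "delta_pos": the shift along the world's x, y, z in mm, a list of three; "rotation": the turn, a rotation vector about the world's x, y, z in rad, a list of three. A call has 1 to 5 rows; each row shifts and turns the commanded pose from where the row before left it; what a row does not reach is not made up. A row lasts 1/8 s, in which the tool goes at most 62.5 mm and 10.7 degrees, less where a joint would pass 70% of its speed; a pose out of reach is approached as far as the arm can. A call with a gripper value outside its range is refused whole. The fingers move at their own pace and stop on an object; the grip force is fixed at half the most. Time passes only in rows, so rows that do not move let the fingers close. It gives the time, the measured TCP pose, the force and the opening at its end, in the units of the state.
- ctrl.sense(): the state, without advancing time (a new reading comes with each control period).
- ctrl.capture(name): name is "scene" or "top"; returns the picture (480x640x3 uint8, blue, green, red); there is no depth.
- ctrl.camera_model(name): a dict with "fx", "fy", "cx", "cy" (pixels), "world_from_camera" (4x4, takes a point from camera to world coordinates). Camera axes: x right, y down, z forward; pixel columns grow to the right and rows downward; lengths in m; the calibration is good to about 2 mm. A picture is of the moment at which its call begins. camera_model takes no time and is no camera call.
- ctrl.hand_in(): hands the job in, once; it reports no verdict.
The state is a dict: "clock": time; "joints": joint angles; "qd": joint speeds; "effort": joint torques, N m; "eef_pos": TCP position; "ee_rot": TCP orientation; "wrist_force": force on the tool from outside, world axes, zero at the start; "moment": the same for the moment, N m; "opening": opening from 0.0 (shut) to 1.0 (fully open).
Only numpy, scipy, OpenCV 4.12 (cv2) and the standard library are available. Lean on these libraries where they do the work, as an engineer would, in place of code of your own. Each camera call takes 0.05 s, during which the arm holds its last target.

## Working session

There is one attempt and no reset: what is moved stays moved. The work goes in short steps, Python scripts to look and compute and a tool call to move; the robot and the scene stay as the last step left them, time stands still between calls to the robot, and variables do not carry over. Pictures are saved under pics/ and viewed, and the job is handed in when it is done.

Besides the shell and the picture viewer there is one more tool, called by a JSON object that holds its "fn" and its "kwargs". move_arm: Moves the arm, as the interface text tells. Its arguments: {"type":"object","properties":{"commands":{"type":"array","items":{"type":"object","properties":{"grip":{"type":"number"},"delta_pos":{"type":"array","items":{"type":"number"}},"rotation":{"type":"array","items":{"type":"number"}}}}}},"required":["commands"]}

```bash
ls; mkdir -p pics; cat > h.py <<'E'
import numpy as np, cv2
from station import ctrl
def snap(n,tag):
    im=ctrl.capture(n); cv2.imwrite(f'pics/{tag}.png',im); return im
def ray(n,u,v):
    m=ctrl.camera_model(n);T=np.array(m['world_from_camera'])
    d=T[:3,:3]@np.array([(u-m['cx'])/m['fx'],(v-m['cy'])/m['fy'],1]);return T[:3,3],d
def onz(n,u,v,z):
    o,d=ray(n,u,v);return o+d*(z-o[2])/d[2]
def tri(p1,p2):
    o1,d1=ray('scene',*p1);o2,d2=ray('top',*p2)
    A=np.stack([d1,-d2],1);s=np.linalg.lstsq(A,o2-o1,rcond=None)[0]
    a=o1+d1*s[0];b=o2+d2*s[1];return (a+b)/2,np.linalg.norm(a-b)
def proj(n,P):
    m=ctrl.camera_model(n);T=np.linalg.inv(np.array(m['world_from_camera']))
    c=T[:3,:3]@np.array(P)+T[:3,3];return m['fx']*c[0]/c[2]+m['cx'],m['fy']*c[1]/c[2]+m['cy']
E
python3 - <<'E'
from h import *
np.set_printoptions(precision=3,suppress=True)
snap('scene','s0');snap('top','t0')
for n in('scene','top'):
    m=ctrl.camera_model(n);print(n,m['fx'],m['cx'],m['cy'],np.array(m['world_from_camera']))
print(ctrl.sense())
E
```

```text
pics
scene 570.1062287302753 328.5987381367432 234.3100050773205 [[-0.865 -0.326  0.381 -0.026]
 [-0.501  0.576 -0.646  0.844]
 [-0.009 -0.75  -0.662  1.077]
 [ 0.     0.     0.     1.   ]]
top 477.37811103798873 319.8232127836989 237.8997589109604 [[-0.027 -0.984  0.175  0.248]
 [-1.     0.024 -0.014 -0.017]
 [ 0.01  -0.176 -0.984  1.393]
 [ 0.     0.     0.     1.   ]]
{'clock': 0.1, 'joints': array([ 1.281,  0.384,  0.016,  1.371, -0.006,  1.388, -0.046]), 'qd': array([-0.   , -0.   ,  0.   , -0.002, -0.   ,  0.001, -0.002]), 'effort': array([  0.003, -62.913,   0.848, -37.276,   0.017,   0.01 ,   0.   ]), 'eef_pos': array([ 0.141, -0.609,  0.404]), 'ee_rot': array([-3.12 , -0.356,  0.   ]), 'wrist_force': array([-0.154,  0.019,  0.304]), 'moment': array([-0.01 , -0.002,  0.014]), 'opening': 0.9969348246037215}
```

View pics/s0.png

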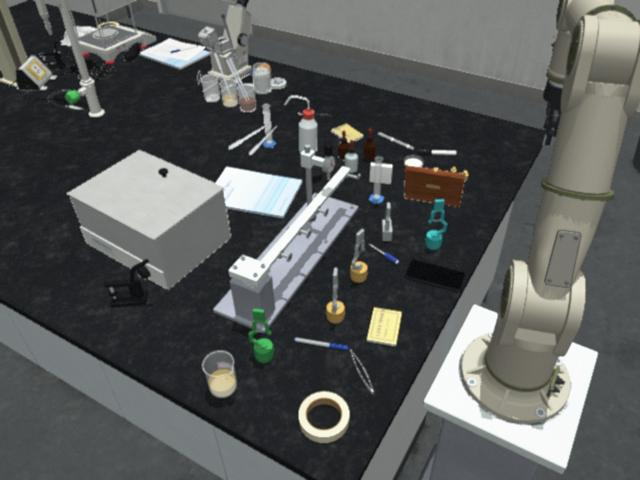

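View pics/t0.png

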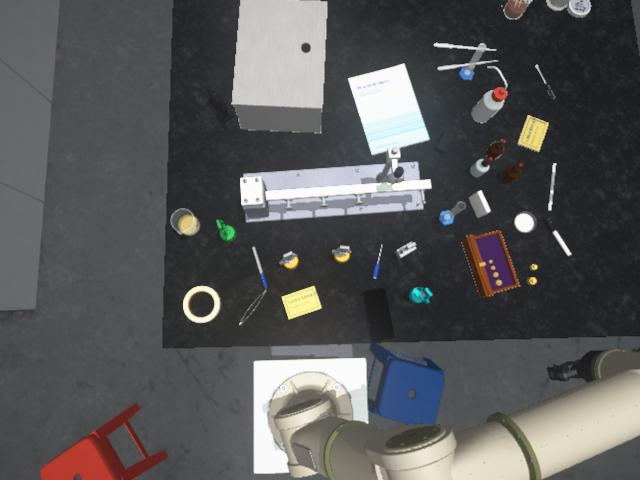

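```bash
python3 - <<'E'
import cv2
t=cv2.imread('pics/t0.png');s=cv2.imread('pics/s0.png')
cv2.imwrite('pics/t0a.png',cv2.resize(t[150:310,230:500],None,fx=2.9,fy=2.9,interpolation=cv2.INTER_CUBIC))
cv2.imwrite('pics/s0a.png',cv2.resize(s[140:340,210:460],None,fx=3,fy=3,interpolation=cv2.INTER_CUBIC))
E
```

```text
(no output)
```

View pics/t0a.png

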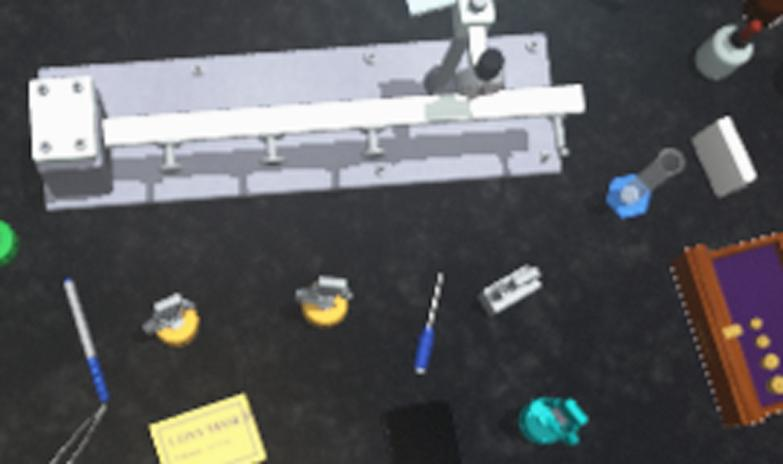

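View pics/s0a.png

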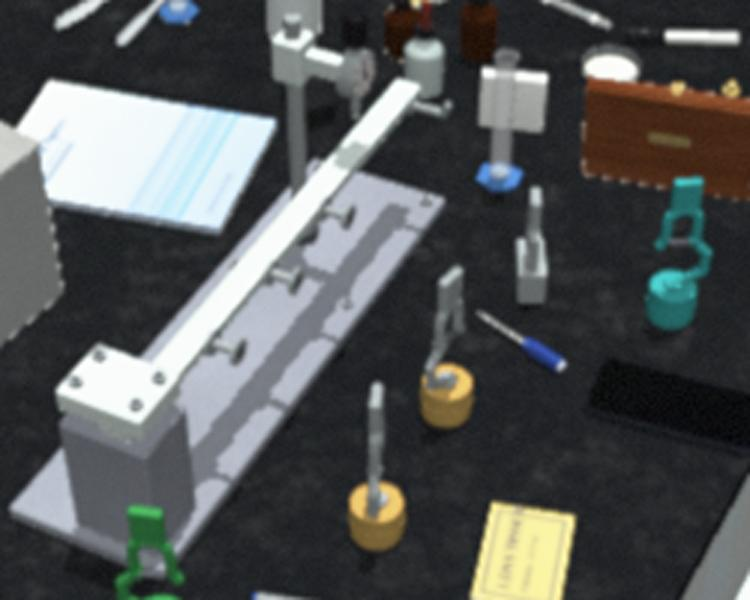

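```bash
python3 - <<'E'
import cv2
t=cv2.imread('pics/t0.png');s=cv2.imread('pics/s0.png')
def c(im,n,x,y,w,h,f):
    cv2.imwrite(f'pics/{n}.png',cv2.resize(im[y:y+h,x:x+w],None,fx=f,fy=f,interpolation=cv2.INTER_LINEAR))
import numpy as np
def tile(im,boxes,f):
    return np.hstack([cv2.resize(im[y:y+60,x:x+60],None,fx=f,fy=f,interpolation=cv2.INTER_NEAREST) for x,y in boxes])
a=tile(t,[(375,215),(312,225),(262,230)],4.4);b=tile(s,[(355,190),(330,225),(308,262)],4.4)
cv2.imwrite('pics/tiles.png',np.vstack([a,b]))
c(t,'rigL',230,155,110,80,7);c(t,'rigR',335,140,110,80,7)
E
```

```text
(no output)
```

View pics/tiles.png

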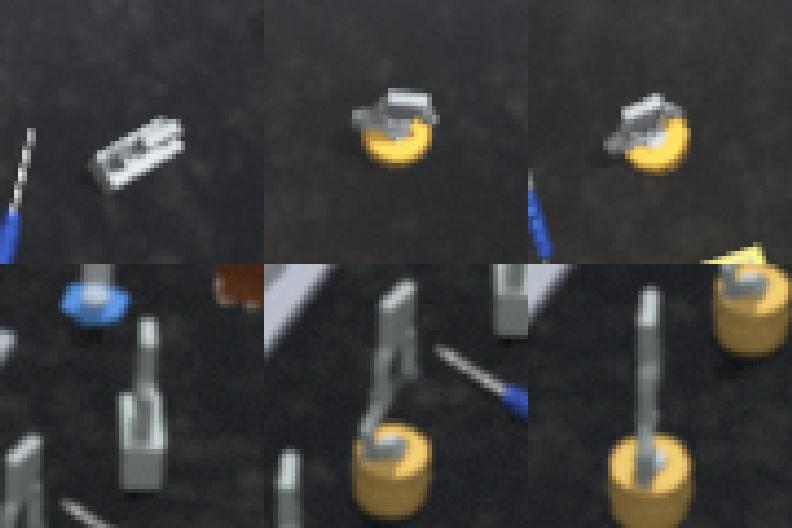

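View pics/rigL.png

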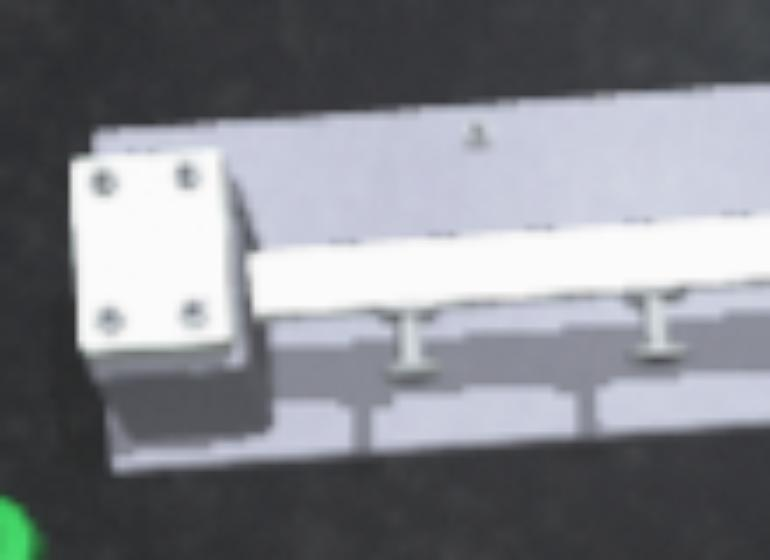

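View pics/rigR.png

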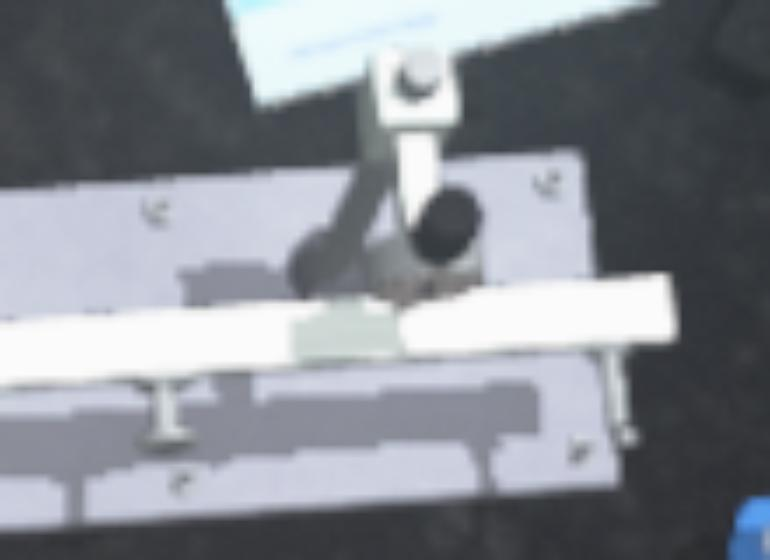

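```bash
cat > m1.py <<'E'
from h import *
np.set_printoptions(precision=4,suppress=True)
t=cv2.imread('pics/t0.png')
g=t.min(2).astype(float)
# beam edges by column
B=[];F=[]
for x in list(range(272,370))+list(range(397,427)):
    col=g[:,x]; 
    yc=int(round(190-(x-270)*(190-185)/150.))
    # search brightest block
    ys=np.arange(168,212); v=col[ys]
    idx=np.where(v>235)[0]
    if len(idx)<5: continue
    a,b=ys[idx[0]],ys[idx[-1]]
    if b-a>12: continue
    th=228
    ya=a-1+(th-col[a-1])/(col[a]-col[a-1]+1e-9) if col[a-1]<th else a-0.5
    yb=b+(col[b]-th)/(col[b]-col[b+1]+1e-9)
    B.append((x,ya));F.append((x,yb))
B=np.array(B);F=np.array(F)
def fit(P):
    W=np.array([onz('top',u,v,.145)[:2] for u,v in P])
    for _ in range(3):
        p=np.polyfit(W[:,1],W[:,0],1);r=W[:,0]-np.polyval(p,W[:,1]);W=W[abs(r)<2*r.std()+1e-4]
    return p,r.std(),len(W)
print(fit(B),fit(F))
px=lambda v,ox,oy:(v[0]/7-.43+ox,v[1]/7-.43+oy)
L=(230,155);R=(335,140)
pb=onz('top',*px((668,275),*R),.145);pf=onz('top',*px((678,342),*R),.145);print('end',pb,pf)
for n,v,o in(('pl',(411,343),L),('pm',(657,325),L),('pr',(167,410),R),('peg root',(612,350),R),('peg tip',(628,436),R)):
    print(n,onz('top',*px(v,*o),.139))
print('post top corners',[onz('top',*px(v,*L),.168)[:2] for v in((72,158),(220,150),(232,346),(78,350))])
print('base corners',[onz('top',*px(v,*o),.0)[:2] for v,o in(((92,130),L),((115,470),L),((585,150),R),((620,487),R))])
print('knob',onz('top',*px((447,222),*R),.285))
print('col top',onz('top',*px((420,72),*R),.262))
E
python3 m1.py
```

```text
(array([-0.0492,  0.6088]), np.float64(0.0007825843534223042), 117) (array([-0.0504,  0.5849]), np.float64(0.0004978282729386847), 128)
end [ 0.6259 -0.3397  0.145 ] [ 0.5989 -0.3418  0.145 ]
pl [0.5674 0.0471 0.139 ]
pm [ 0.5723 -0.048   0.139 ]
pr [ 0.578  -0.1431  0.139 ]
peg root [ 0.598  -0.3174  0.139 ]
peg tip [ 0.5634 -0.3214  0.139 ]
post top corners [array([0.6356, 0.1734]), array([0.6374, 0.1172]), array([0.5605, 0.113 ]), array([0.5603, 0.1709])]
base corners [array([0.7012, 0.1909]), array([0.5503, 0.1809]), array([ 0.7274, -0.3446]), array([ 0.576 , -0.3502])]
knob [ 0.6043 -0.2281  0.285 ]
col top [ 0.6675 -0.226   0.262 ]
```

```bash
cat > m2.py <<'E'
from h import *
import sys
np.set_printoptions(precision=4,suppress=True)
print('tabA',tri((361.6,230.7),(344.8,246.9)),'tabB',tri((335.7,268.4),(288,253.9)))
t=cv2.imread('pics/t0.png');s=cv2.imread('pics/s0.png')
for n,im in(('top',t),('scene',s)):
    h=cv2.cvtColor(im,cv2.COLOR_BGR2HSV);m=cv2.inRange(h,(12,110,90),(30,255,255))
    k,l,st,c=cv2.connectedComponentsWithStats(m)
    for i in range(1,k):
        if st[i,4]>80: print(n,st[i],c[i])
# yaw of top faces via bright px in top tile
g=t.min(2)
for nm,(x,y,w,h_) ,z in(('A',(335,240,20,14),.158),('B',(278,246,20,14),.158),('E',(390,235,35,30),.109)):
    sub=g[y:y+h_,x:x+w]; 
    for th in(150,190):
        ys,xs=np.where(sub>th)
        P=np.array([onz('top',a+x,b+y,z)[:2] for a,b in zip(xs,ys)])
        if len(P)<4: continue
        c=P.mean(0);e,v=np.linalg.eigh(np.cov((P-c).T));d=v[:,1]*np.sign(v[1,1]);print(nm,th,len(P),c,np.sqrt(e),'yaw',np.arctan2(-d[0],d[1]))
    print(sub) if nm!='E' else 0
E
python3 m2.py
```

```text
tabA (array([ 0.4398, -0.1007,  0.1601]), np.float64(0.004280938515886827)) tabB (array([0.426 , 0.0484, 0.1656]), np.float64(0.000602237510974044))
top [519 119  30  31 462] [534.6905 134.4892]
top [334 252  16  11 102] [342.1078 257.598 ]
top [284 257  15  13 100] [292.3 263.6]
scene [350 261  18  21 231] [359.4199 272.5584]
scene [326 300  19  23 288] [335.1979 312.1667]
A 150 29 [ 0.4408 -0.0986] [0.0047 0.0066] yaw -0.04687413333464888
A 190 12 [ 0.4415 -0.1002] [0.0012 0.0068] yaw -0.17013620496727072
[[ 53  55  57  61  64  61  54  52  52  50  50  49  49  51  50  51  50  52
   52  52]
 [ 56  57  57  61  62  56  52  50  50  49  48  48  50  51  51  51  51  53
   53  52]
 [ 53  55  56  58  58  54  50  50  50  51  49  49  50  49  52  51  51  54
   53  52]
 [ 50  51  55  56  57  49  51  50  50  50  48  50  49  53  53  53  50  52
   52  49]
 [ 49  49  51  52  51  51  50  51  51  51  49  52  52  53  52  52  53  51
   51  52]
 [ 48  48  49  49  49 134 130 115 110  98  80  70  66  54  50  50  52  51
   50  53]
 [ 49  47  47  50  71 176 196 190 189 180 174 172 168 160  99  50  50  48
   
[... 1356 characters left out ...]
5  98 147 170 198 219 222 218 154 145 116  70
   54  49]
 [ 50  49  49  49  48 102 151 180 205 216 215 212 183 159 124 161 150 126
   99  62]
 [ 51  49  48  48  46 151 202 218 213 197 168 145 114  88 106 128 125 130
  119  76]
 [ 50  49  49  48  46 132 193 194 161 134 104 105  95  84 104  99  96 108
  102  69]
 [ 52  49  48  50  56  94 134 131 100 103  97 100  92 108 100  79  91  99
   90  67]
 [ 54  52  49  51  67 107 108 101  94  99  94  98  87 129 120  79  90  99
  100  71]
 [ 53  51  51  53  75 103 107  96  93  92  84 110 117 140 148 110  96 101
  103  87]]
E 150 122 [ 0.4409 -0.2734] [0.0073 0.0151] yaw 0.5615336374268748
E 190 73 [ 0.4397 -0.2751] [0.0061 0.0146] yaw 0.6575511341312906
```

```bash
python3 - <<'E'
import cv2,numpy as np
t=cv2.imread('pics/t0.png');s=cv2.imread('pics/s0.png')
a=cv2.resize(t[235:265,390:425],None,fx=11,fy=11,interpolation=cv2.INTER_CUBIC)
b=cv2.resize(s[198:248,372:407],None,fx=11,fy=11,interpolation=cv2.INTER_CUBIC)
o=np.zeros((550,790,3),np.uint8);o[:330,:385]=a;o[:,400:785]=b
cv2.imwrite('pics/eye0.png',o)
E
```

```text
(no output)
```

View pics/eye0.png

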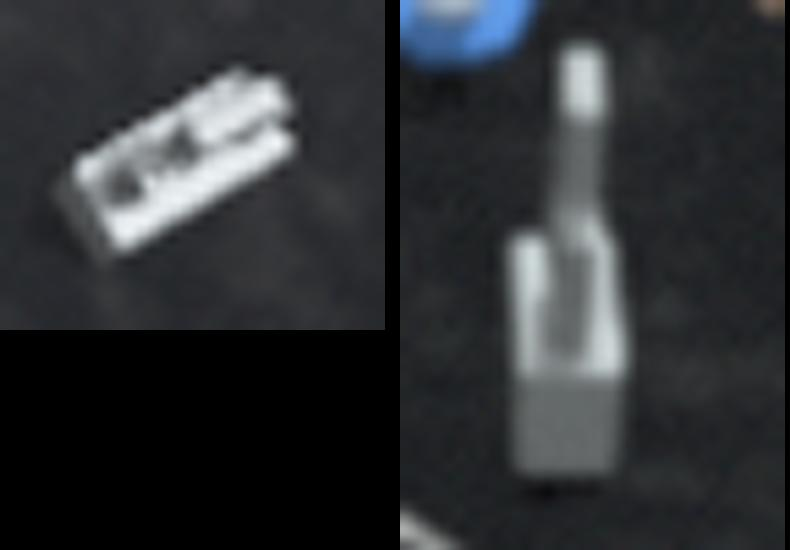

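```bash
python3 - <<'E'
from h import *
np.set_printoptions(precision=4,suppress=True)
print(tri((388.4,204.8),(411.8,244.1)), onz('top',411.8,244.1,.109),onz('scene',388.4,204.8,.109))
f=lambda x,y:onz('top',x/11-.45+390,y/11-.45+235,.036)
a,b,c=f(78,168),f(118,245),f(295,145)
print(a,b,c,(a+c)/2, np.arctan2(-(b-c)[0],(b-c)[1]),np.linalg.norm(b-c))
l=[onz('top',x/11-.45+390,y/11-.45+235,.109) for x,y in((200,130),(285,95))];print(np.arctan2(-(l[0]-l[1])[0],(l[0]-l[1])[1]))
for n,u,v,z in(('top',344.8,246.9,.158),('scene',361.6,230.7,.158),('top',288,253.9,.158),('scene',335.7,268.4,.158)): print(onz(n,u,v,z))
from scipy.spatial.transform import Rotation as R
s=ctrl.sense();print(R.from_rotvec(s['ee_rot']).as_matrix(),s['eef_pos'])
E
```

```text
(array([ 0.4524, -0.2877,  0.1063]), np.float64(0.002368044596144906)) [ 0.4531 -0.2867  0.109 ] [ 0.4499 -0.2848  0.109 ]
[ 0.4492 -0.2573  0.036 ] [ 0.4286 -0.2667  0.036 ] [ 0.4538 -0.3146  0.036 ] [ 0.4515 -0.286   0.036 ] 0.48458691539679993 0.05418716252688086
0.3644766738619825
[ 0.4422 -0.1001  0.158 ]
[ 0.4388 -0.1033  0.158 ]
[0.4274 0.0489 0.158 ]
[0.4295 0.0417 0.158 ]
[[ 0.9744  0.225  -0.0004]
 [ 0.225  -0.9744  0.0017]
 [-0.     -0.0018 -1.    ]] [ 0.1406 -0.6088  0.4038]
```

{"fn": "move_arm", "kwargs": {"commands": [{"delta_pos":[31,32,0],"rotation":[0,0,0.18],"grip":0},{"delta_pos":[31,32,0],"rotation":[0,0,0.18],"grip":0},{"delta_pos":[31,32,0],"rotation":[0,0,0.18],"grip":0},{"delta_pos":[31,32,0],"rotation":[0,0,0.18],"grip":0},{"delta_pos":[31,32,0],"rotation":[0,0,0.18],"grip":0}]}}

```text
clock: 0.72
eef_pos: [0.2964, -0.4477, 0.4043]
ee_rot: [-2.65, -1.685, 0.0]
wrist_force: [1.1, -0.4, 0.8]
opening: 1.001
```

{"fn": "move_arm", "kwargs": {"commands": [{"delta_pos":[31,32,0],"rotation":[0,0,0.18],"grip":0},{"delta_pos":[31,32,0],"rotation":[0,0,0.18],"grip":0},{"delta_pos":[31,32,0],"rotation":[0,0,0.18],"grip":0},{"delta_pos":[31,32,0],"rotation":[0,0,0.18],"grip":0},{"delta_pos":[31,32,0],"rotation":[0,0,0.18],"grip":0}]}}

```text
clock: 1.35
eef_pos: [0.4513, -0.2878, 0.4044]
ee_rot: [-1.654, -2.67, 0.0]
wrist_force: [-0.3, -0.5, -0.2]
opening: 1.002
```

{"fn": "move_arm", "kwargs": {"commands": [{"delta_pos":[0,1.5,-40],"rotation":[0,0,0.02],"grip":0},{"delta_pos":[0,0,-30],"grip":0},{"delta_pos":[0,0,0],"grip":0}]}}

```text
schema error: expected keys grip, delta_pos, rotation
```

```bash
cat > v.py <<'E'
import sys
from h import *
n,tag,x,y,w,h_=sys.argv[1],sys.argv[2],*map(int,sys.argv[3:7])
im=snap(n,tag+'_full');f=min(800/w,600/h_)
cv2.imwrite(f'pics/{tag}.png',cv2.resize(im[y:y+h_,x:x+w],None,fx=f,fy=f,interpolation=cv2.INTER_CUBIC));print('scale',f)
E
python3 v.py scene s1 300 130 160 120
```

```text
scale 5.0
```

View pics/s1.png

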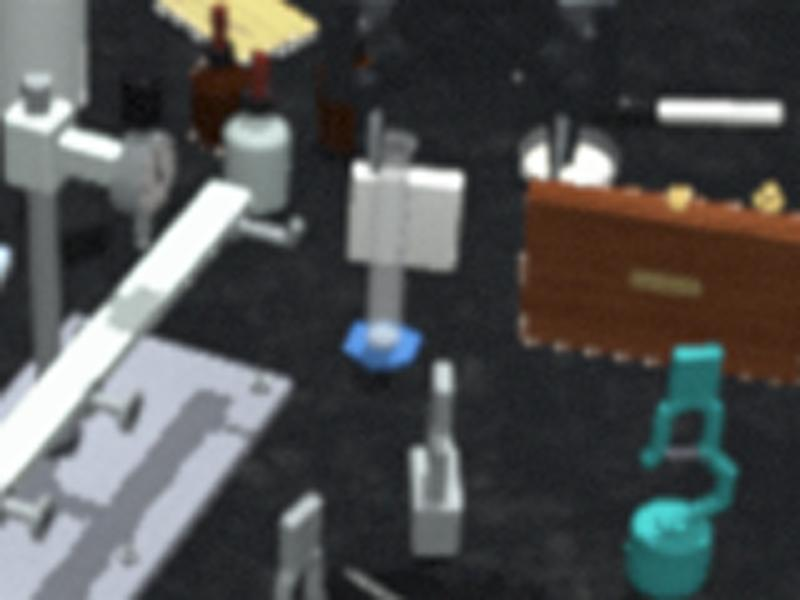

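```bash
python3 - <<'E'
from h import *
print(onz('top',446,217,.01),onz('top',461,207,.15),onz('scene',376.6,199,.005))
E
```

```text
[ 0.5479987  -0.41437808  0.01      ] [ 0.54405407 -0.41654403  0.15      ] [ 0.5446782  -0.41408437  0.005     ]
```

{"fn": "move_arm", "kwargs": {"commands": [{"delta_pos":[0,1.5,-50],"rotation":[0,0,0.02],"grip":0},{"delta_pos":[0,0,-50],"rotation":[0,0,0],"grip":0},{"delta_pos":[0,0,-28],"rotation":[0,0,0],"grip":0},{"delta_pos":[0,0,0],"rotation":[0,0,0],"grip":0}]}}

```text
clock: 1.9
eef_pos: [0.4495, -0.2872, 0.2743]
ee_rot: [-1.633, -2.678, -0.001]
wrist_force: [1.1, 0.1, 0.4]
opening: 1.001
```

```bash
python3 v.py scene s2 330 170 100 75; python3 v.py top t2 370 210 80 60
```

```text
scale 8.0
scale 10.0
```

View pics/s2.png

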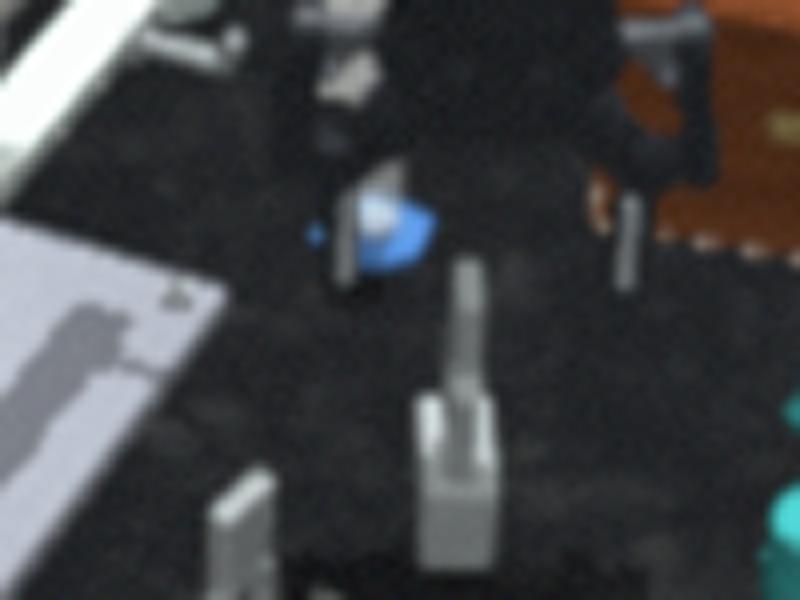

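View pics/t2.png

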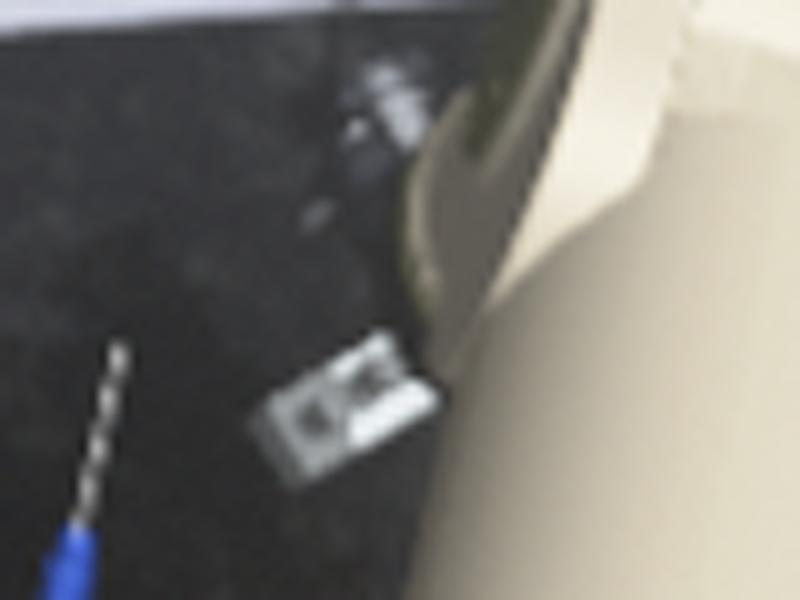

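```bash
python3 - <<'E'
from h import *
for z in(.112,.116): print(onz('scene',345/8+330-.44,283/8+170-.44,z),onz('scene',627/8+330-.44,288/8+170-.44,z))
print(onz('scene',468/8+330-.44,270/8+170-.44,.109), proj('scene',(.4495,-.2872,.112)), ctrl.sense()['eef_pos'])
E
```

```text
[ 0.48522462 -0.25982593  0.112     ] [ 0.40101666 -0.30426835  0.112     ]
[ 0.48310349 -0.25524908  0.116     ] [ 0.39924461 -0.29950727  0.116     ]
[ 0.45352618 -0.29022987  0.109     ] (np.float64(388.98230735463596), np.float64(203.49839721478)) [ 0.45080847 -0.28767205  0.2775117 ]
```

{"fn": "move_arm", "kwargs": {"commands": [{"delta_pos":[3,-1,-10],"rotation":[0,0,0],"grip":0},{"delta_pos":[0,0,-9],"rotation":[0,0,0],"grip":0},{"delta_pos":[0,0,0],"rotation":[0,0,0],"grip":0.4},{"delta_pos":[0,0,0],"rotation":[0,0,0],"grip":0.7}]}}

```text
clock: 2.5
eef_pos: [0.4536, -0.2884, 0.2578]
ee_rot: [-1.635, -2.683, 0.0]
wrist_force: [-0.3, 0.3, -0.2]
opening: 0.608
```

{"fn": "move_arm", "kwargs": {"commands": [{"delta_pos":[0,0,0],"rotation":[0,0,0],"grip":0.8},{"delta_pos":[0,0,0],"rotation":[0,0,0],"grip":1},{"delta_pos":[0,0,0],"rotation":[0,0,0],"grip":1},{"delta_pos":[0,0,0],"rotation":[0,0,0],"grip":1}]}}

```text
clock: 3.0
eef_pos: [0.4538, -0.2885, 0.258]
ee_rot: [1.635, 2.682, 0.0]
wrist_force: [0.0, -0.1, 2.1]
opening: 0.103
```

{"fn": "move_arm", "kwargs": {"commands": [{"delta_pos":[0,0,30],"rotation":[0,0,0],"grip":1},{"delta_pos":[0,0,40],"rotation":[0,0,0],"grip":1},{"delta_pos":[20,-8,18],"rotation":[0,0,-0.14],"grip":1},{"delta_pos":[20,-8,0],"rotation":[0,0,-0.14],"grip":1},{"delta_pos":[21,-8,0],"rotation":[0,0,-0.145],"grip":1}]}}

```text
clock: 3.62
eef_pos: [0.5148, -0.3128, 0.3454]
ee_rot: [-2.169, -2.271, 0.001]
wrist_force: [0.1, 0.0, -2.5]
opening: 0.103
```

{"fn": "move_arm", "kwargs": {"commands": [{"delta_pos":[10,-4,0],"rotation":[0,0,0],"grip":1},{"delta_pos":[0,0,0],"rotation":[0,0,0],"grip":1},{"delta_pos":[0,0,0],"rotation":[0,0,0],"grip":1}]}}

```text
clock: 4.0
eef_pos: [0.524, -0.3164, 0.3454]
ee_rot: [-2.161, -2.278, 0.001]
wrist_force: [-0.7, -0.2, -2.8]
opening: 0.1
```

```bash
python3 v.py scene s3 310 130 120 90; python3 v.py top t3 370 150 120 90
```

```text
scale 6.666666666666667
scale 6.666666666666667
```

View pics/s3.png

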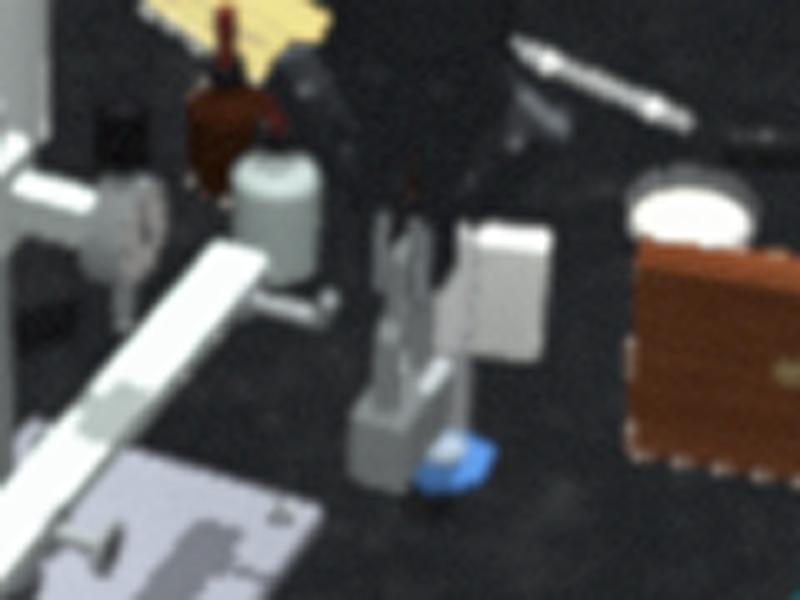

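View pics/t3.png

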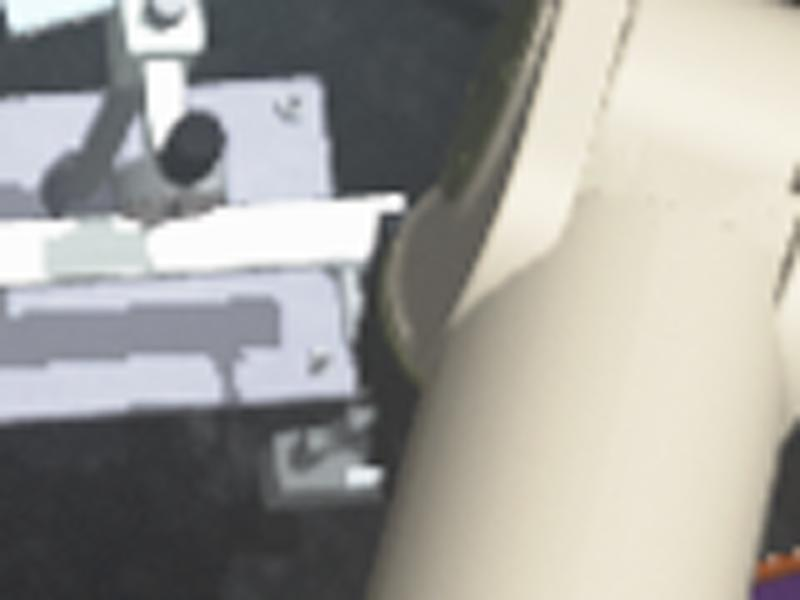

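```bash
python3 - <<'E'
from h import *
p=onz('scene',367.2,191.1,.1234);ry=np.array([-.0497,.9988,0]);rx=np.array([.9988,.0497,0]);c=p-.027*ry
print(p,c)
O=np.array([.601,-.0811,0])
print('rig', (c-O)@rx,(c-O)@ry, 'tcp',(ctrl.sense()['eef_pos']-O)@rx,(ctrl.sense()['eef_pos']-O)@ry)
# peg in scene: root & tip
for v in((255,295),(325,318),(330,295)): 
    q=onz('scene',v[0]/6.667+310-.43,v[1]/6.667+130-.43,.139);print((q-O)@rx,(q-O)@ry)
print(ctrl.sense()['eef_pos'])
for q in((-.03,-.235),(-.055,-.235)): print(proj('scene',O+q[0]*rx+q[1]*ry+[0,0,.139]))
E
```

```text
[ 0.51999661 -0.29410779  0.1234    ] [ 0.52133851 -0.32107539  0.1234    ]
rig -0.09149267095623281 -0.23572824124961808 tcp -0.0886178664829259 -0.2312329758656518
-0.01733617064092114 -0.2387339261250548
-0.05085686559397066 -0.23692853970828578
-0.04573302614957488 -0.25291149558576675
[ 0.52398626 -0.31644297  0.34572157]
(np.float64(351.30040693245), np.float64(175.67902465893974))
(np.float64(359.373647350049), np.float64(178.0156957774383))
```

{"fn": "move_arm", "kwargs": {"commands": [{"delta_pos":[15,0.5,0],"rotation":[0,0,0],"grip":1},{"delta_pos":[15,0.5,0],"rotation":[0,0,0],"grip":1},{"delta_pos":[15,0.8,0],"rotation":[0,0,0],"grip":1},{"delta_pos":[13,0.5,0],"rotation":[0,0,0],"grip":1},{"delta_pos":[0,0,0],"rotation":[0,0,0],"grip":1}]}}

```text
clock: 4.72
eef_pos: [0.5836, -0.3135, 0.3453]
ee_rot: [-2.162, -2.279, -0.001]
wrist_force: [-0.4, -0.5, -1.0]
opening: 0.105
```

```bash
python3 v.py scene s4 310 130 80 60;python3 v.py top t4 370 150 80 60
```

```text
scale 10.0
scale 10.0
```

View pics/s4.png

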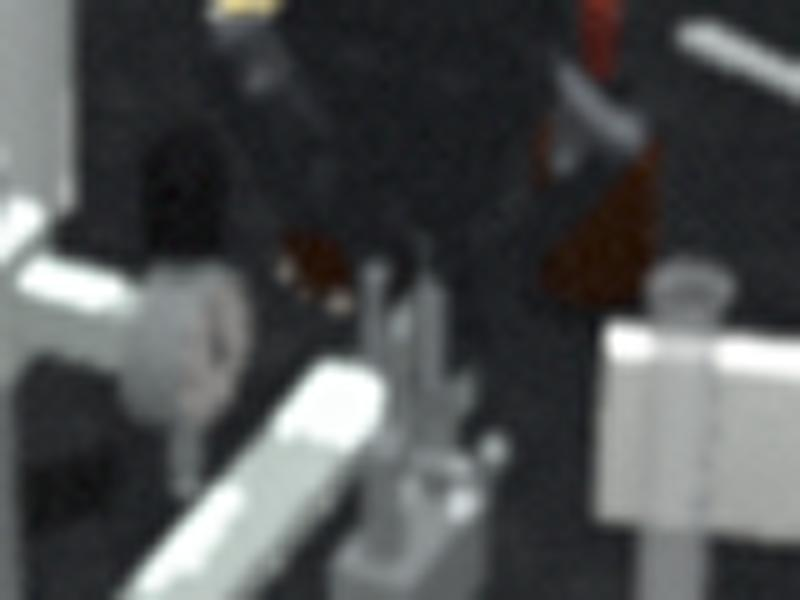

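View pics/t4.png

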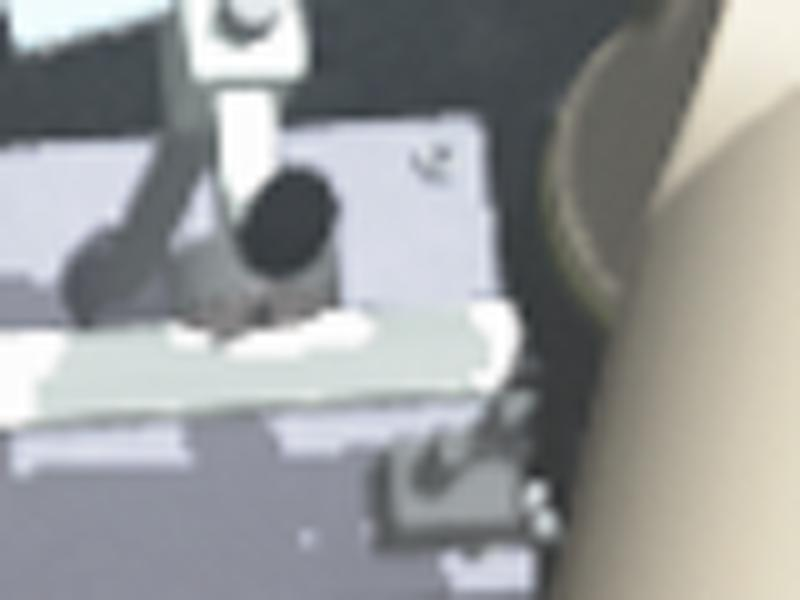

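{"fn": "move_arm", "kwargs": {"commands": [{"delta_pos":[0,0,-7],"rotation":[0,0,0],"grip":1},{"delta_pos":[0,0,-6],"rotation":[0,0,0],"grip":1},{"delta_pos":[0,0,-4],"rotation":[0,0,0],"grip":1},{"delta_pos":[0,0,0],"rotation":[0,0,0],"grip":1}]}}

```text
clock: 5.32
eef_pos: [0.5823, -0.3145, 0.3287]
ee_rot: [2.164, 2.277, -0.001]
wrist_force: [-0.8, -0.3, 0.0]
opening: 0.1
```

{"fn": "move_arm", "kwargs": {"commands": [{"delta_pos":[0,0,-2],"rotation":[0,0,0],"grip":1},{"delta_pos":[0,0,0],"rotation":[0,0,0],"grip":1}]}}

```text
clock: 5.58
eef_pos: [0.5825, -0.3146, 0.3274]
ee_rot: [2.164, 2.276, -0.0]
wrist_force: [-1.3, -1.0, 4.1]
opening: 0.104
```

{"fn": "move_arm", "kwargs": {"commands": [{"delta_pos":[0,0,1.5],"rotation":[0,0,0],"grip":1},{"delta_pos":[0,0,0],"rotation":[0,0,0],"grip":1},{"delta_pos":[0,0,0],"rotation":[0,0,0],"grip":0.85},{"delta_pos":[0,0,0],"rotation":[0,0,0],"grip":0.7},{"delta_pos":[0,0,0],"rotation":[0,0,0],"grip":0.5}]}}

```text
clock: 6.2
eef_pos: [0.5827, -0.3138, 0.328]
ee_rot: [-2.163, -2.278, -0.001]
wrist_force: [0.1, -0.2, -0.3]
opening: 0.493
```

```bash
python3 v.py scene s5 310 130 80 60
```

```text
scale 10.0
```

View pics/s5.png

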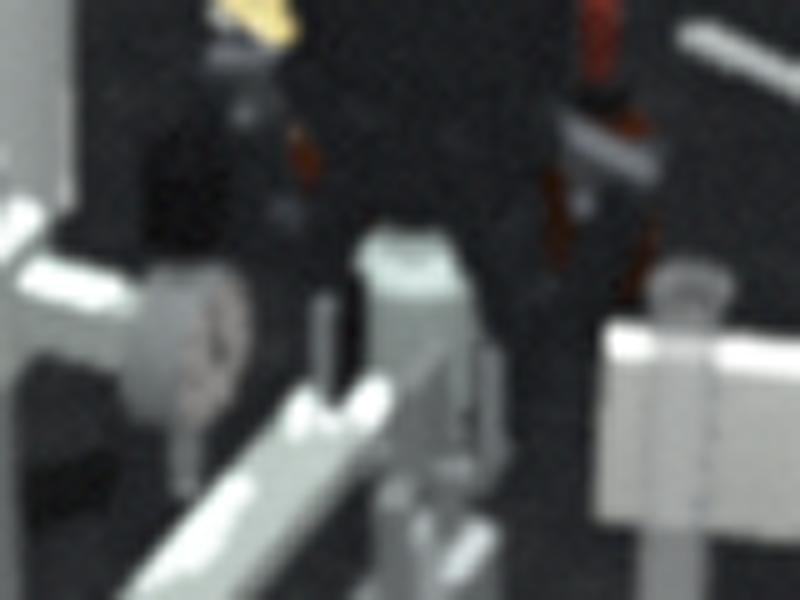

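{"fn": "move_arm", "kwargs": {"commands": [{"delta_pos":[0,0,0],"rotation":[0,0,0],"grip":0.2},{"delta_pos":[0,0,30],"rotation":[0,0,0],"grip":0.0},{"delta_pos":[0,0,50],"rotation":[0,0,0],"grip":0},{"delta_pos":[0,0,50],"rotation":[0,0,0],"grip":0},{"delta_pos":[0,20,20],"rotation":[0,0,0],"grip":0}]}}

```text
clock: 6.88
eef_pos: [0.5822, -0.2954, 0.4816]
ee_rot: [2.164, 2.271, 0.001]
wrist_force: [0.1, 0.0, -1.1]
opening: 0.999
```

```bash
python3 v.py scene s6 310 130 80 60
```

```text
scale 10.0
```

View pics/s6.png

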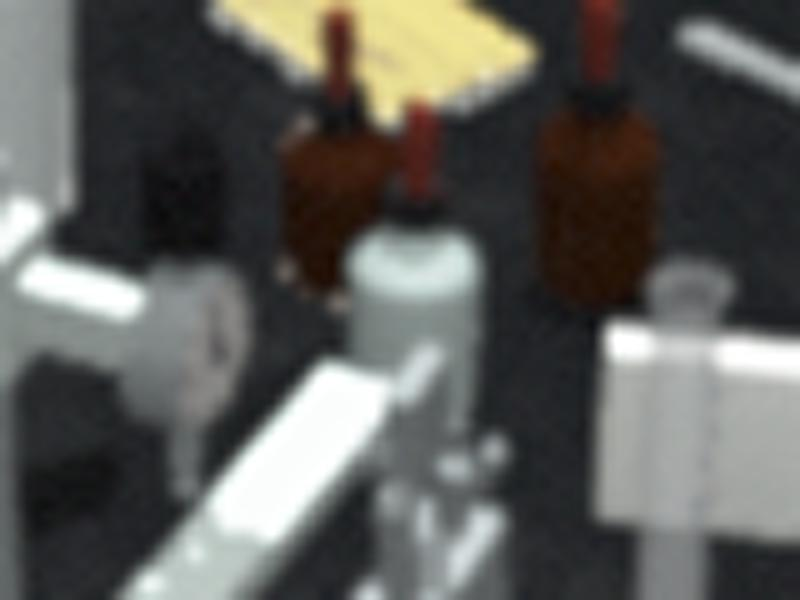

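```bash
python3 v.py scene s7 300 110 80 60; python3 v.py top t7 360 130 80 60; python3 - <<'E'
from h import *
print(tri((328.4,144.5),(399.1,170.1)))
E
```

```text
scale 10.0
scale 10.0
(array([ 0.60683196, -0.23080997,  0.28257109]), np.float64(0.0024615738987199573))
```

View pics/s7.png

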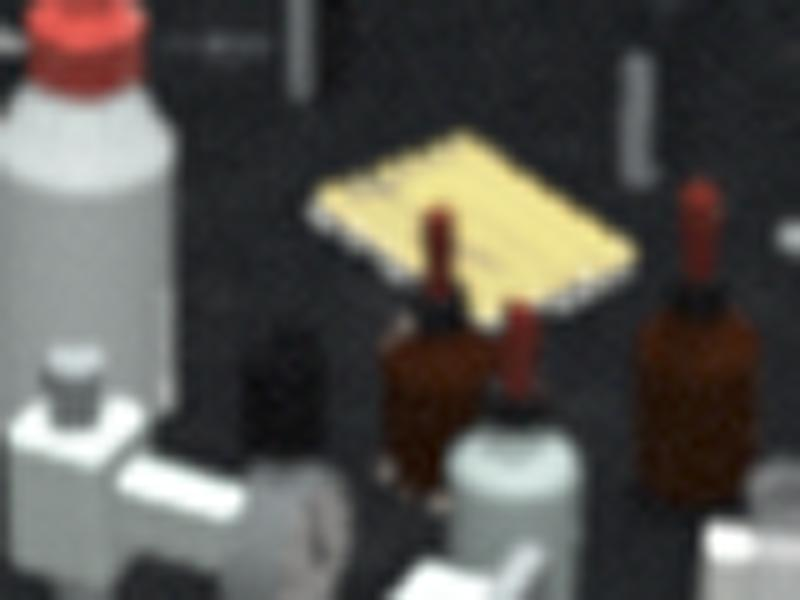

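View pics/t7.png

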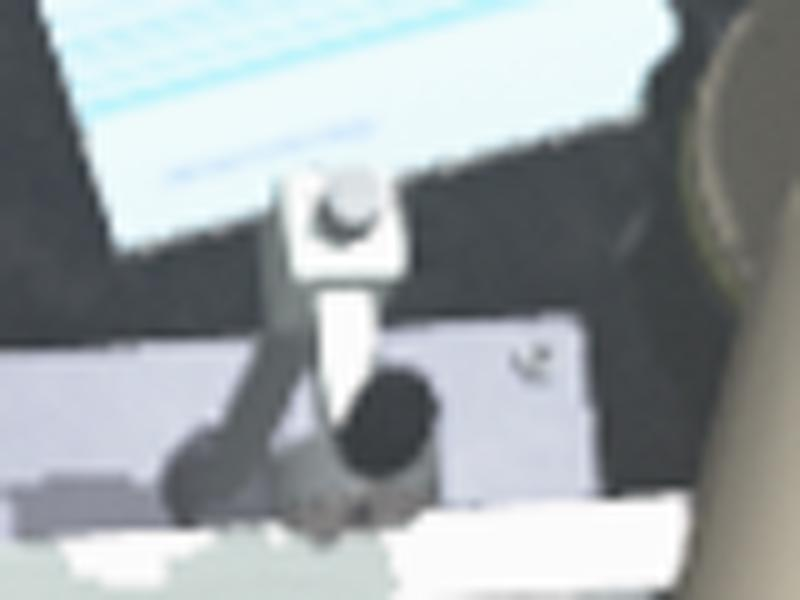

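{"fn": "move_arm", "kwargs": {"commands": [{"delta_pos":[6,16,0],"rotation":[0,0,0],"grip":1},{"delta_pos":[6,16,0],"rotation":[0,0,0],"grip":1},{"delta_pos":[7,16,0],"rotation":[0,0,0],"grip":1},{"delta_pos":[6,16,0],"rotation":[0,0,0],"grip":1},{"delta_pos":[0,0,0],"rotation":[0,0,0],"grip":1}]}}

```text
clock: 7.65
eef_pos: [0.6084, -0.2278, 0.4782]
ee_rot: [-2.16, -2.281, -0.001]
wrist_force: [-1.3, -0.1, 1.7]
opening: 0.005
```

{"fn": "move_arm", "kwargs": {"commands": [{"delta_pos":[0,0,-5],"rotation":[0,0,0],"grip":1},{"delta_pos":[0,0,-5],"rotation":[0,0,0],"grip":1},{"delta_pos":[0,0,-5],"rotation":[0,0,0],"grip":1},{"delta_pos":[0,0,0],"rotation":[0,0,0],"grip":1}]}}

```text
clock: 8.15
eef_pos: [0.6074, -0.2306, 0.4624]
ee_rot: [-2.164, -2.276, 0.001]
wrist_force: [0.2, 0.5, -0.4]
opening: -0.002
```

```bash
python3 v.py scene s8 300 110 80 60
```

```text
scale 10.0
```

View pics/s8.png

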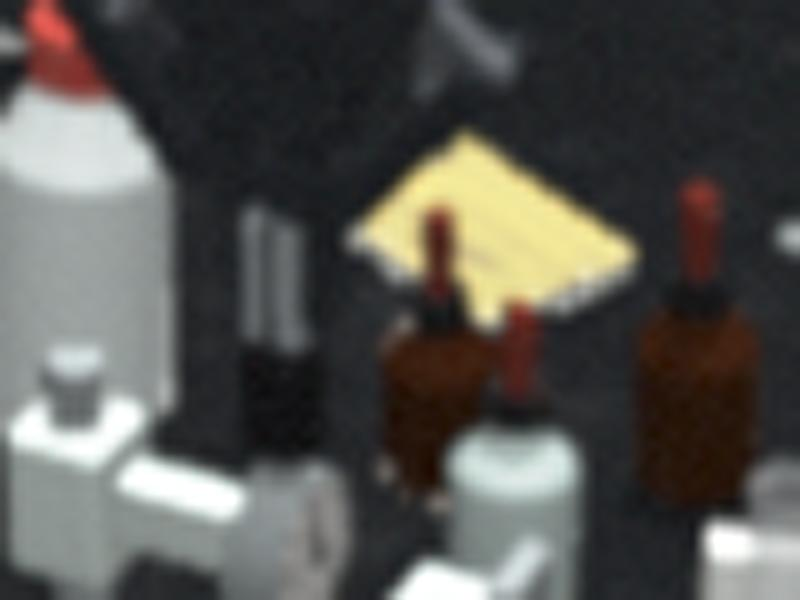

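{"fn": "move_arm", "kwargs": {"commands": [{"delta_pos":[0,0,-2],"rotation":[0,0,0],"grip":1},{"delta_pos":[0,0,-2],"rotation":[0,0,0],"grip":1}]}}

```text
clock: 8.45
eef_pos: [0.6076, -0.2302, 0.4593]
ee_rot: [2.164, 2.277, 0.0]
wrist_force: [0.4, 0.6, 0.6]
opening: -0.001
```

{"fn": "move_arm", "kwargs": {"commands": [{"delta_pos":[0,0,-2],"rotation":[0,0,0],"grip":1},{"delta_pos":[0,0,-2],"rotation":[0,0,0],"grip":1}]}}

```text
clock: 8.7
eef_pos: [0.6075, -0.2301, 0.4554]
ee_rot: [2.164, 2.277, 0.0]
wrist_force: [-1.2, -0.1, 3.3]
opening: -0.0
```

{"fn": "move_arm", "kwargs": {"commands": [{"delta_pos":[0,0,-2],"rotation":[0,0,0],"grip":1},{"delta_pos":[0,0,-2],"rotation":[0,0,0],"grip":1}]}}

```text
clock: 8.95
eef_pos: [0.6075, -0.2301, 0.4513]
ee_rot: [2.164, 2.277, 0.0]
wrist_force: [-0.8, 1.0, 2.5]
opening: 0.0
```

{"fn": "move_arm", "kwargs": {"commands": [{"delta_pos":[0,0,-4],"rotation":[0,0,0],"grip":1},{"delta_pos":[0,0,-4],"rotation":[0,0,0],"grip":1},{"delta_pos":[0,0,-4],"rotation":[0,0,0],"grip":1},{"delta_pos":[0,0,0],"rotation":[0,0,0],"grip":1}]}}

```text
clock: 9.45
eef_pos: [0.6076, -0.2302, 0.4384]
ee_rot: [-2.163, -2.277, 0.001]
wrist_force: [-0.5, 0.8, 0.5]
opening: 0.001
```

```bash
python3 v.py scene s9 300 130 80 60;python3 -c "
from h import *
print(ctrl.sense()['wrist_force'],ctrl.sense()['eef_pos'])"
```

```text
scale 10.0
[ 0.2584924  -0.13986818  0.57136532] [ 0.60755991 -0.23023759  0.43845559]
```

View pics/s9.png

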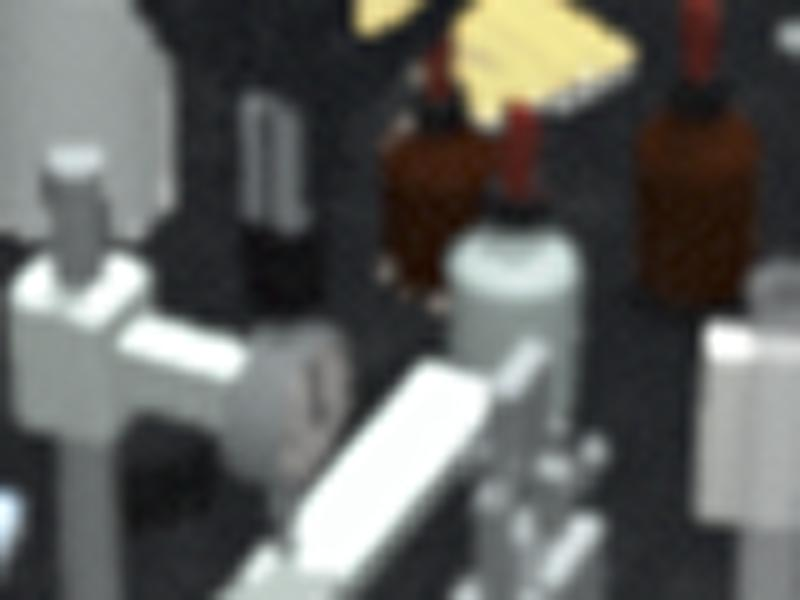

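{"fn": "move_arm", "kwargs": {"commands": [{"delta_pos":[0,0,-3],"rotation":[0,0,0],"grip":1},{"delta_pos":[0,0,-3],"rotation":[0,0,0],"grip":1},{"delta_pos":[0,0,0],"rotation":[0,0,0],"grip":1}]}}

```text
clock: 9.88
eef_pos: [0.6076, -0.2302, 0.4328]
ee_rot: [-2.164, -2.277, 0.0]
wrist_force: [1.4, -0.8, -0.0]
opening: -0.001
```

```bash
python3 v.py scene s10 315 150 40 30
```

```text
scale 20.0
```

View pics/s10.png

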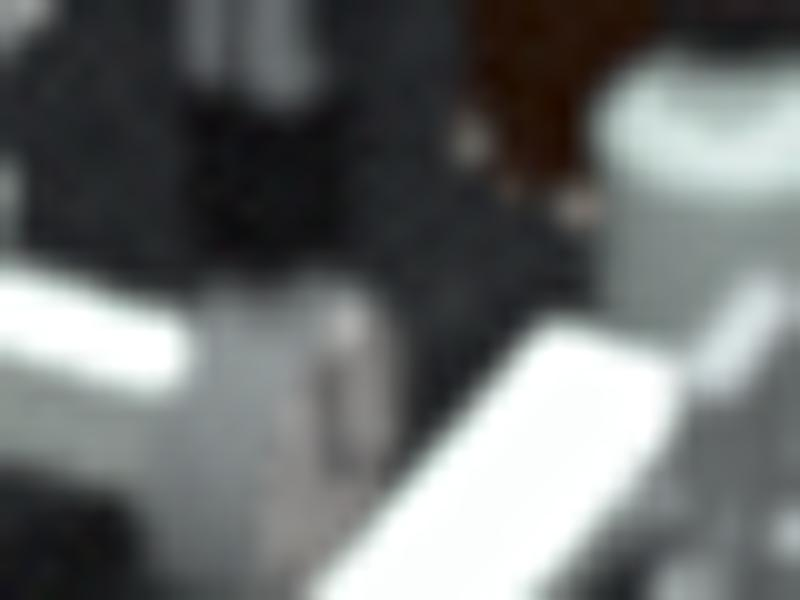

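{"fn": "move_arm", "kwargs": {"commands": [{"delta_pos":[0,0,-3],"rotation":[0,0,0],"grip":1},{"delta_pos":[0,0,-2],"rotation":[0,0,0],"grip":1},{"delta_pos":[0,0,0],"rotation":[0,0,0],"grip":1}]}}

```text
clock: 10.3
eef_pos: [0.6076, -0.2302, 0.428]
ee_rot: [-2.164, -2.277, 0.0]
wrist_force: [0.2, -1.2, 0.8]
opening: 0.001
```

```bash
python3 v.py scene s11 315 150 40 30
```

```text
scale 20.0
```

View pics/s11.png

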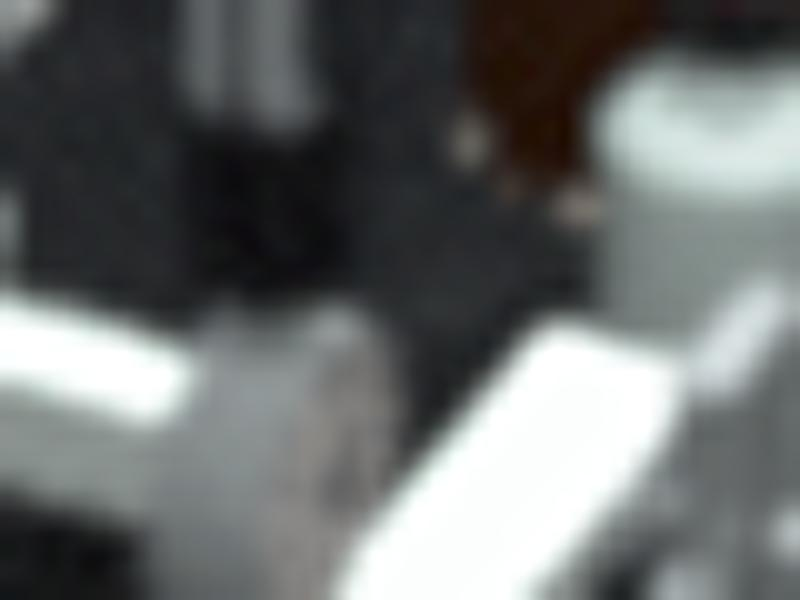

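{"fn": "move_arm", "kwargs": {"commands": [{"delta_pos":[0,0,-2],"rotation":[0,0,0],"grip":1},{"delta_pos":[0,0,0],"rotation":[0,0,0],"grip":1}]}}

```text
clock: 10.6
eef_pos: [0.6076, -0.2301, 0.4261]
ee_rot: [-2.164, -2.277, 0.0]
wrist_force: [-0.6, -1.5, 3.4]
opening: 0.002
```

```bash
python3 v.py scene s12 315 150 40 30
```

```text
scale 20.0
```

View pics/s12.png

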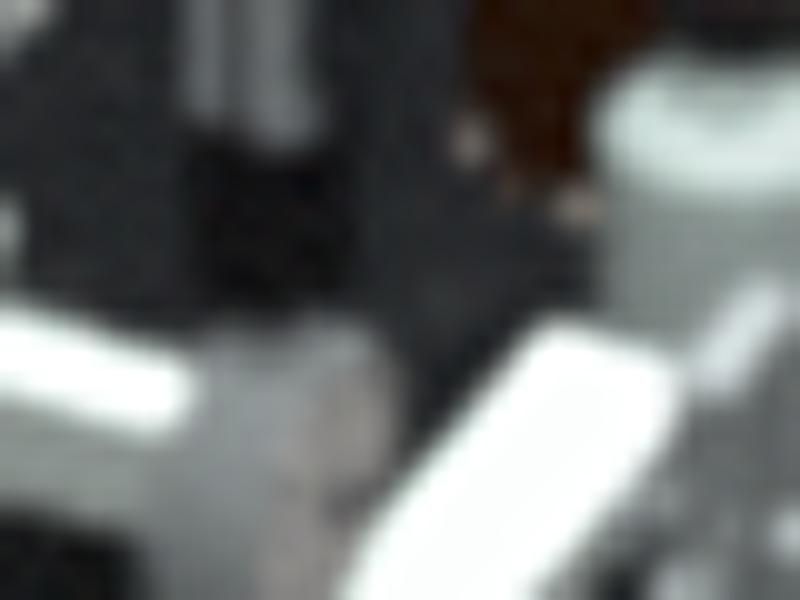

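{"fn": "move_arm", "kwargs": {"commands": [{"delta_pos":[0,0,-1.5],"rotation":[0,0,0],"grip":1},{"delta_pos":[0,0,0],"rotation":[0,0,0],"grip":1}]}}

```text
clock: 10.9
eef_pos: [0.6076, -0.2302, 0.4246]
ee_rot: [-2.164, -2.277, -0.0]
wrist_force: [-0.6, 1.0, 2.4]
opening: -0.003
```

```bash
python3 v.py scene s13 315 150 40 30
```

```text
scale 20.0
```

View pics/s13.png

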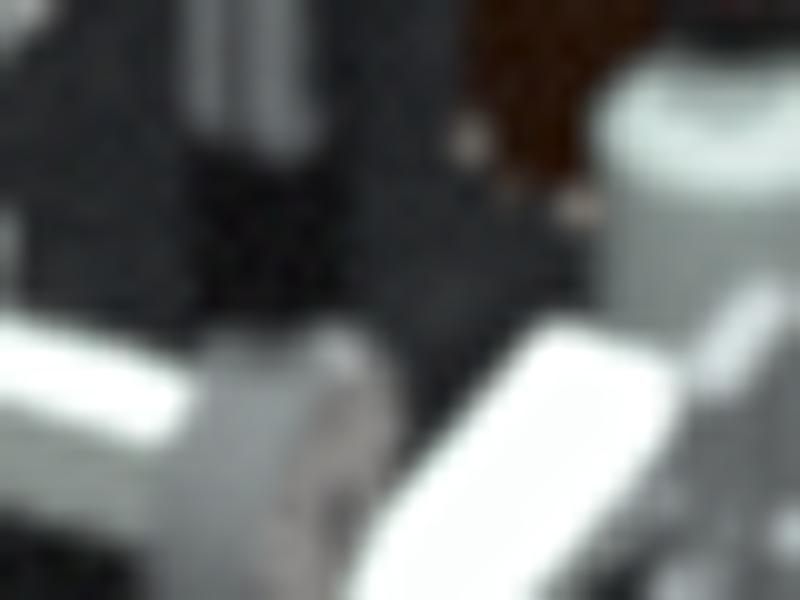

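```bash
python3 - <<'E'
from h import *
np.set_printoptions(linewidth=200)
rx=np.array([.9988,.0497,0]);ry=np.array([-.0497,.9988,0])
for k,z in((9,.4384),(10,.4328),(11,.428),(12,.4261),(13,.4246)):
    c=np.array([.6085,-.2309,z-.173-.012-.05])
    f=c-rx*.012
    im=cv2.imread(f'pics/s{k}_full.png')
    pc=proj('scene',f); 
    pts=[proj('scene',f+ry*.018*np.sin(a)*-1+np.array([0,0,.018*np.cos(a)])) for a in np.arange(0,2*np.pi,np.pi/2)]
    print(k,np.round(pc,1),[tuple(np.round(p,1)) for p in pts])
    x,y=int(round(pc[0])),int(round(pc[1]))
    g=cv2.cvtColor(im,cv2.COLOR_BGR2GRAY);print('cols',x-5,'rows',y-10);print(g[y-10:y+6,x-5:x+9])
E
```

```text
9 [331.7 170.8] [(np.float64(331.7), np.float64(165.2)), (np.float64(334.8), np.float64(167.3)), (np.float64(331.8), np.float64(176.4)), (np.float64(328.6), np.float64(174.4))]
cols 327 rows 161
[[ 32  30  33  41  46  45  42  41  38  43  41  41  42  41]
 [ 65  63  72  84  86  83  65  48  41  40  43  44  40  42]
 [105 102 111 121 122 117  97  67  45  43  47  45  43  44]
 [123 124 132 137 134 126 107  79  55  46  48  49  43  41]
 [144 145 145 139 131 129 119  89  57  49  50  47  42  40]
 [149 148 146 129 115 129 130 102  62  47  45  42  36  50]
 [147 150 150 130 106 128 134 107  66  42  39  40  45 105]
 [145 148 153 135 108 126 133 101  57  38  35  42  88 184]
 [140 142 148 136 106 124 132 102  60  37  39  81 168 239]
 [137 138 140 133 102 110 126 102  61  39  70 150 237 254]
 [132 134 136 129 101 104 119  89  46  66 138 224 254 254]
 [128 130 136 133 114 116 111  70  62 131 222 253 254 253]
 [121 121 128 135 134 127  95  68 122 216 253 254 253 253]
 [112 122 126 135 136 123  86 113 207 252 254 253 253 253]
 [111 129 135 133 127 104 113 200 252 255 253 253 253 253]
 [108 126 134 129 10
[... 3903 characters left out ...]
1 140 136 129 128 128 101  57  36  37  83 166 241]
 [147 148 145 131 121 128 132 112  64  39  66 150 237 254]
 [146 146 138 128 124 132 138 121  73  63 133 223 253 254]
 [146 143 134 133 134 138 133 108  74 129 218 253 254 253]
 [142 140 132 135 134 132 129 105 123 214 252 254 253 253]
 [139 136 132 132 119 114 125 132 205 251 254 253 253 253]
 [134 133 125 128 104 102 136 196 250 255 253 253 253 253]
 [131 138 137 128 106 111 170 242 254 253 253 253 253 253]
 [128 134 137 135 115 127 208 252 254 253 253 253 253 254]
 [120 131 139 134 126 155 240 254 253 253 253 253 254 255]
 [108 118 132 134 136 190 251 254 253 253 253 254 254 252]
 [104 114 128 131 163 232 254 253 253 253 253 254 253 233]]
```

{"fn": "move_arm", "kwargs": {"commands": [{"delta_pos":[0,0,-0.6],"rotation":[0,0,0],"grip":1},{"delta_pos":[0,0,0],"rotation":[0,0,0],"grip":1}]}}

```text
clock: 11.2
eef_pos: [0.6076, -0.2302, 0.4241]
ee_rot: [-2.164, -2.277, -0.0]
wrist_force: [-1.5, 0.3, 2.9]
opening: -0.0
```

{"fn": "move_arm", "kwargs": {"commands": [{"delta_pos":[0,0,5],"rotation":[0,0,0],"grip":1},{"delta_pos":[0,0,30],"rotation":[0,0,0],"grip":1},{"delta_pos":[-10,30,20],"rotation":[0,0,0],"grip":0.5},{"delta_pos":[-20,40,0],"rotation":[0,0,0],"grip":0},{"delta_pos":[-20,30,0],"rotation":[0,0,0],"grip":0}]}}

```text
clock: 11.82
eef_pos: [0.5571, -0.1282, 0.4793]
ee_rot: [-2.162, -2.279, -0.001]
wrist_force: [0.3, 0.0, -0.1]
opening: 0.634
```

```bash
python3 v.py scene s14 280 110 160 120; python3 v.py top t14 230 150 240 180; python3 - <<'E'
from h import *
im=cv2.imread('pics/s14_full.png');g=cv2.cvtColor(im,cv2.COLOR_BGR2GRAY);print(g[164:182,327:341])
E
```

```text
scale 5.0
scale 3.3333333333333335
[[ 20  20  22  18  22  29  59 106 116 106  78  49  44  42]
 [ 22  23  24  32  39  39  56  97 108 104  84  57  42  41]
 [ 54  49  51  76  93  79  62  69  80  83  66  49  41  53]
 [ 92  85  91 122 138 116  90  61  51  50  43  36  45 108]
 [120 116 118 134 140 127 113  78  48  40  36  42  94 189]
 [145 140 139 143 137 138 133 102  59  38  40  89 174 247]
 [154 155 152 147 132 138 141 114  66  39  71 158 243 255]
 [153 154 148 143 135 139 143 120  69  68 140 231 255 255]
 [152 148 139 142 143 142 137 109  76 133 226 254 255 254]
 [148 148 137 142 143 142 136 111 129 221 254 255 255 254]
 [144 143 144 142 135 132 132 136 213 254 255 255 254 254]
 [142 139 136 132 111 112 144 206 254 255 255 254 254 254]
 [139 145 144 132 104 120 183 247 255 255 254 254 254 254]
 [133 144 147 136 111 143 221 254 255 254 254 254 254 255]
 [127 145 146 135 115 167 242 254 255 254 254 254 255 255]
 [120 136 143 136 129 199 253 255 254 254 254 255 255 254]
 [110 119 134 134 162 235 254 255 254 254 255 255 255 240]
 [100 108 130 146 212 254 255 255 254 254 255 255 245 189]]
```

View pics/s14.png

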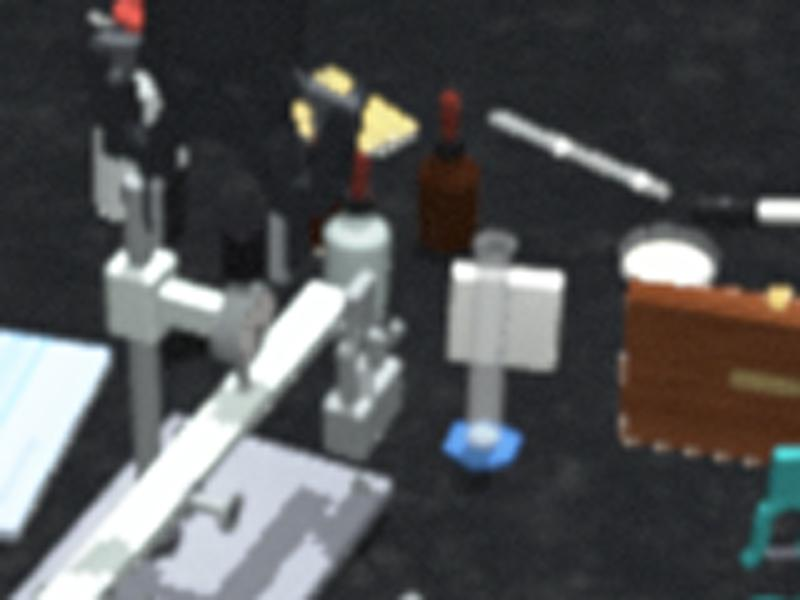

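View pics/t14.png

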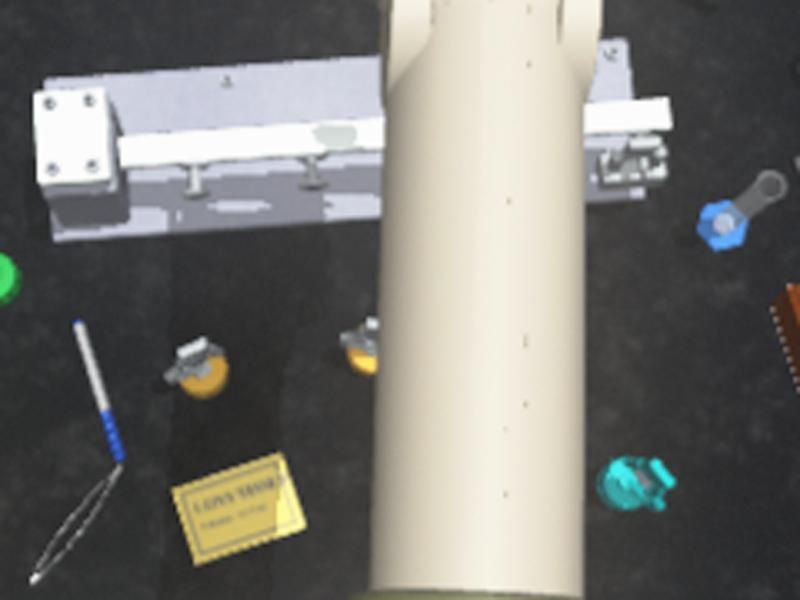

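```bash
python3 - <<'E'
from h import *
np.set_printoptions(precision=4,suppress=True)
print('A',onz('scene',359,271.3,.018),'B',onz('scene',335.2,311.3,.018))
t=cv2.imread('pics/t0.png');s=cv2.imread('pics/s0.png')
o=np.zeros((600,800,3),np.uint8)
def put(im,x,y,w,h,X,Y,f=11):
    o[Y:Y+h*f,X:X+w*f]=cv2.resize(im[y:y+h,x:x+w],None,fx=f,fy=f,interpolation=cv2.INTER_CUBIC)
put(t,328,238,30,28,0,0);put(t,274,244,30,28,340,0)
put(s,345,225,36,26,0,310);put(s,322,262,36,26,400,310)
cv2.imwrite('pics/tabs.png',o)
E
```

```text
A [ 0.4407 -0.1013  0.018 ] B [0.4271 0.0485 0.018 ]
```

View pics/tabs.png

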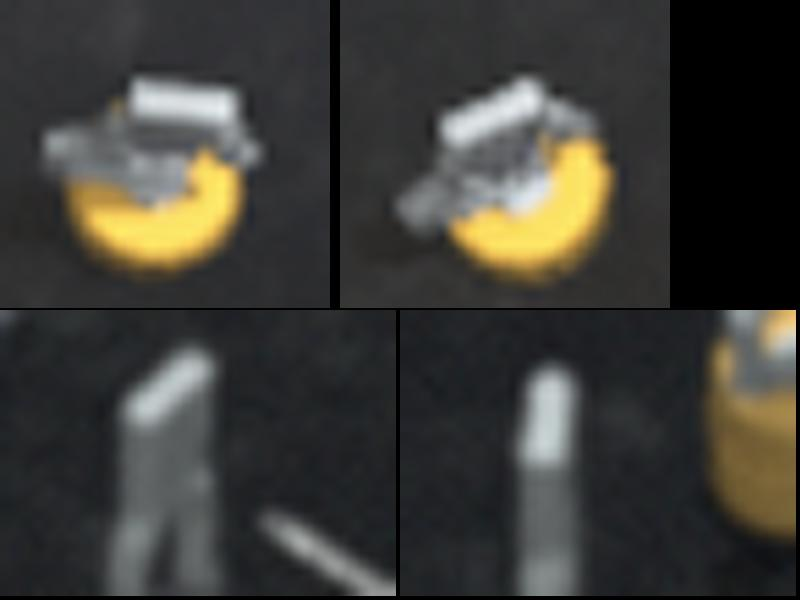

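```bash
python3 - <<'E'
from h import *
np.set_printoptions(precision=4,suppress=True)
for a,b in(((359.8,231.8),(344.4,246.8)),((335.2,271.1),(287.6,253.55))):
    print(tri(a,b)[0],onz('scene',*a,.158),onz('top',*b,.158))
f=lambda x,y,ox,oy:onz('top',x/11-.45+ox,y/11-.45+oy,.158)
g=lambda x,y,ox,oy:onz('scene',x/11-.45+ox,y/11-.45+oy,.158)
def yaw(d): return np.arctan2(-d[0],d[1])
print('A',yaw(f(135,97,328,238)-f(235,106,328,238)), yaw(g(132,412-310,345,225)-g(205,365-310,345,225)))
print('B',yaw(f(450-340,130,274,244)-f(540-340,90,274,244)), yaw(g(150-5,145,322,262)-g(152,68,322,262)))
E
```

```text
[ 0.4422 -0.0994  0.1561] [ 0.4407 -0.0975  0.158 ] [ 0.4425 -0.0991  0.158 ]
[0.4275 0.0496 0.1575] [0.4262 0.0498 0.158 ] [0.4283 0.0499 0.158 ]
A -0.11583301052496085 -0.2961086333881645
B 0.39881116349482987 0.4523335755807642
```

{"fn": "move_arm", "kwargs": {"commands": [{"delta_pos":[-40,10,-20],"rotation":[0,0,-0.1],"grip":0},{"delta_pos":[-40,10,-30],"rotation":[0,0,-0.11],"grip":0},{"delta_pos":[-35,8,-50],"rotation":[0,0,0],"grip":0},{"delta_pos":[0,0,0],"rotation":[0,0,0],"grip":0}]}}

```text
clock: 12.42
eef_pos: [0.4375, -0.1019, 0.3728]
ee_rot: [-2.383, -2.03, 0.015]
wrist_force: [0.6, -0.2, 1.0]
opening: 1.001
```

```bash
python3 v.py scene s15 310 190 100 75; python3 v.py top t15 310 210 80 60; python3 -c "
from h import *
print(ctrl.sense()['eef_pos'],ctrl.sense()['joints'])"
```

```text
scale 8.0
scale 10.0
[ 0.44291237 -0.10268015  0.37956429] [ 0.60529029  0.05358638 -0.46061446  1.83335275  0.0252249   1.26014724
 -0.02181985]
```

View pics/s15.png

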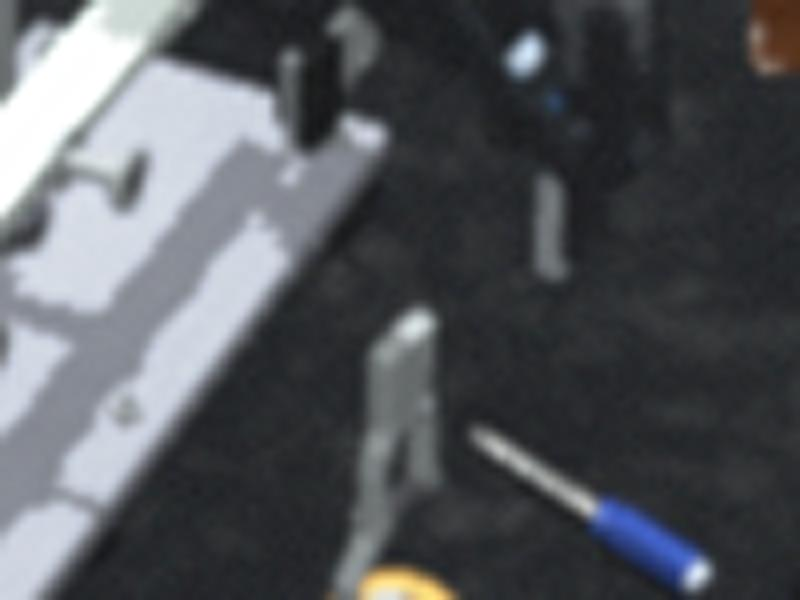

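{"fn": "move_arm", "kwargs": {"commands": [{"delta_pos":[-1,2.5,-30],"rotation":[0,0,0],"grip":0},{"delta_pos":[0,0,-25],"rotation":[0,0,0],"grip":0},{"delta_pos":[0,0,-22],"rotation":[0,0,0],"grip":0},{"delta_pos":[0,0,0],"rotation":[0,0,0],"grip":0}]}}

```text
clock: 13.02
eef_pos: [0.4434, -0.1001, 0.3028]
ee_rot: [2.391, 2.038, 0.002]
wrist_force: [0.8, 0.5, 0.9]
opening: 1.001
```

```bash
python3 v.py scene s16 320 195 80 60
```

```text
scale 10.0
```

View pics/s16.png

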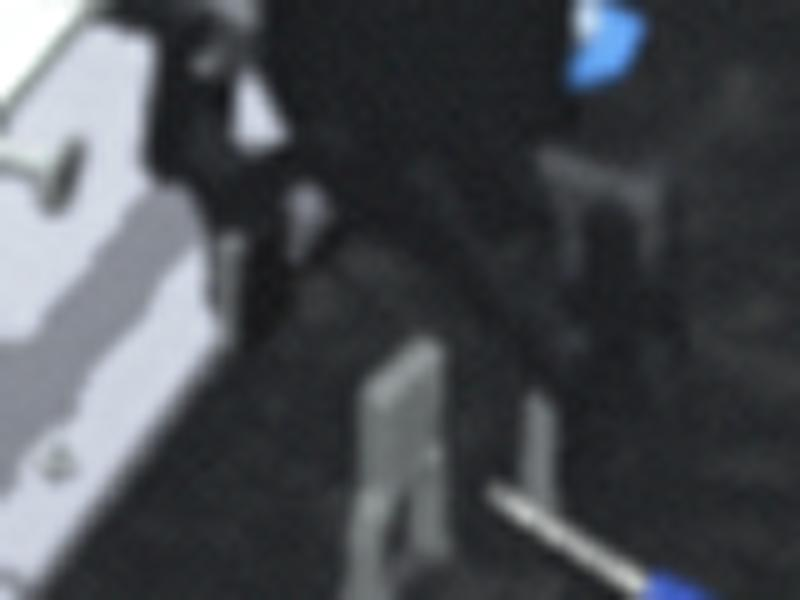

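{"fn": "move_arm", "kwargs": {"commands": [{"delta_pos":[0,0,0],"rotation":[0,0,0],"grip":0.5},{"delta_pos":[0,0,0],"rotation":[0,0,0],"grip":0.75},{"delta_pos":[0,0,0],"rotation":[0,0,0],"grip":0.9},{"delta_pos":[0,0,0],"rotation":[0,0,0],"grip":1},{"delta_pos":[0,0,0],"rotation":[0,0,0],"grip":1}]}}

```text
clock: 13.7
eef_pos: [0.4417, -0.0999, 0.3023]
ee_rot: [2.391, 2.037, 0.0]
wrist_force: [0.0, -1.3, 0.2]
opening: 0.087
```

{"fn": "move_arm", "kwargs": {"commands": [{"delta_pos":[0,0,0],"rotation":[0,0,0],"grip":1},{"delta_pos":[0,0,0],"rotation":[0,0,0],"grip":1},{"delta_pos":[0,0,5],"rotation":[0,0,0],"grip":1},{"delta_pos":[0,0,0],"rotation":[0,0,0],"grip":1}]}}

```text
clock: 14.2
eef_pos: [0.4414, -0.0995, 0.307]
ee_rot: [-2.39, -2.038, 0.0]
wrist_force: [-0.6, 0.1, -3.7]
opening: 0.092
```

```bash
python3 v.py scene s17 310 200 100 75; python3 -c "
from h import *
print(ctrl.sense()['eef_pos'],ctrl.sense()['wrist_force'])"
```

```text
scale 8.0
[ 0.44139613 -0.0995569   0.30689245] [ 0.56986181 -0.04799074 -2.44901843]
```

View pics/s17.png

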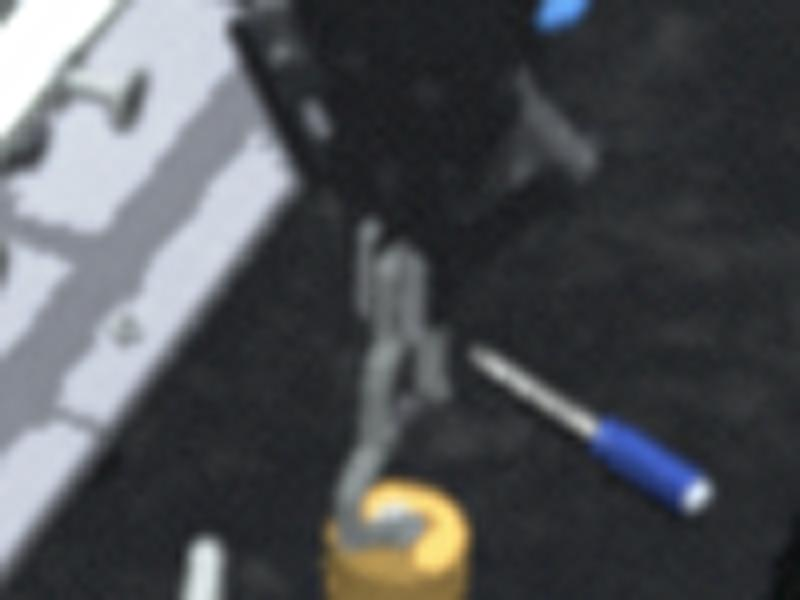

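{"fn": "move_arm", "kwargs": {"commands": [{"delta_pos":[0,0,35],"rotation":[0,0,0],"grip":1},{"delta_pos":[8,10,36],"rotation":[0,0,0.05],"grip":1},{"delta_pos":[25,13,0],"rotation":[0,0,0.055],"grip":1},{"delta_pos":[25,13,0],"rotation":[0,0,0.055],"grip":1},{"delta_pos":[20,13,0],"rotation":[0,0,0.05],"grip":1}]}}

```text
clock: 14.88
eef_pos: [0.5202, -0.0503, 0.3777]
ee_rot: [-2.162, -2.279, 0.0]
wrist_force: [0.2, -1.1, -3.3]
opening: 0.093
```

{"fn": "move_arm", "kwargs": {"commands": [{"delta_pos":[5,1,0],"rotation":[0,0,0],"grip":1},{"delta_pos":[0,0,0],"rotation":[0,0,0],"grip":1},{"delta_pos":[0,0,0],"rotation":[0,0,0],"grip":1}]}}

```text
clock: 15.25
eef_pos: [0.524, -0.0504, 0.3779]
ee_rot: [-2.165, -2.276, 0.001]
wrist_force: [0.2, 0.5, -2.7]
opening: 0.092
```

```bash
python3 v.py scene s18 270 185 100 75; python3 v.py top t18 280 170 80 60;python3 -c "
from h import *
print(ctrl.sense()['eef_pos'],ctrl.sense()['wrist_force'],ctrl.sense()['ee_rot'])"
```

```text
scale 8.0
scale 10.0
[ 0.52410345 -0.0502623   0.37810296] [-0.04003084 -0.37917682 -2.91916078] [ 2.16537874e+00  2.27599558e+00 -7.70974483e-04]
```

View pics/s18.png

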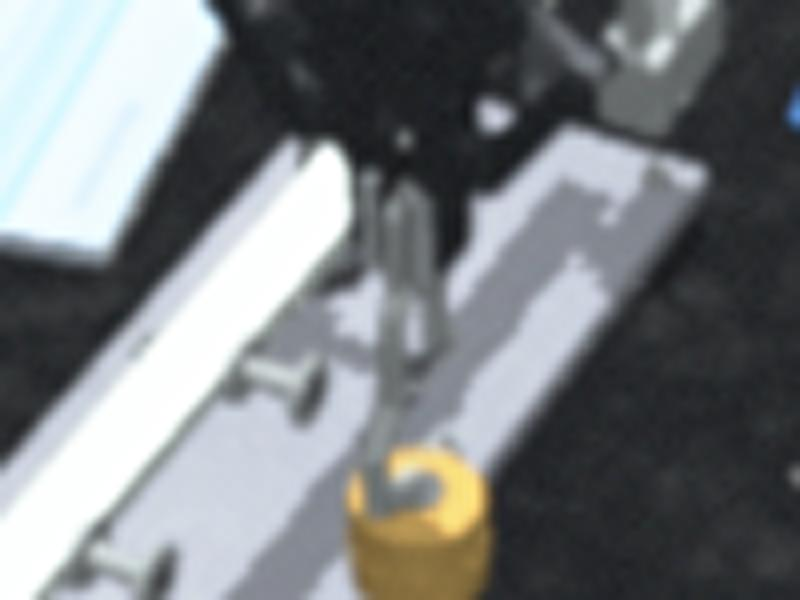

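View pics/t18.png

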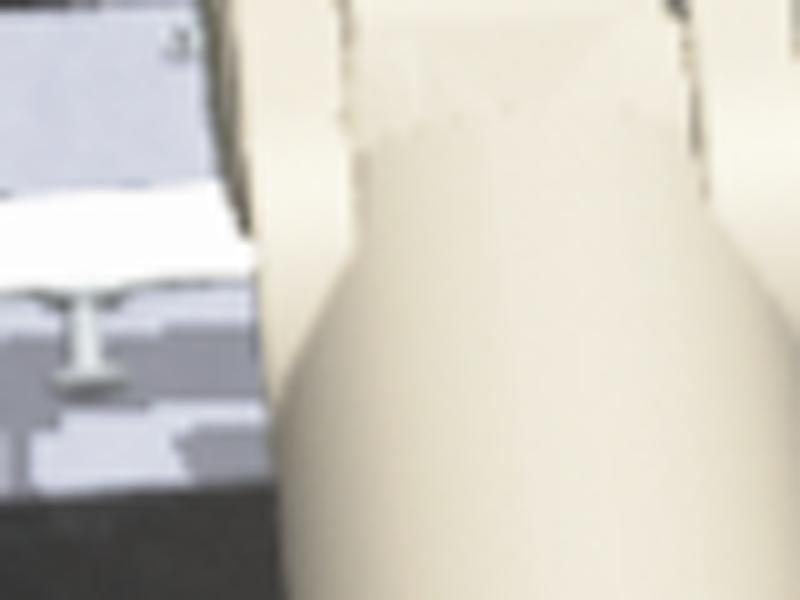

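```bash
cat >> h.py <<'E'
O=np.array([.601,-.0811,0]);RX=np.array([.9988,.0497,0]);RY=np.array([-.0497,.9988,0])
def rig(p): p=np.array(p)-O; return np.round(1000*np.array([p@RX,p@RY,p[2]]),1)
def wr(x,y,z): return O+RX*x/1000+RY*y/1000+np.array([0,0,z/1000])
E
python3 - <<'E'
from h import *
c=onz('scene',419/8+270-.44,497/8+185-.44,.1117);print('cyl',rig(c),'tcp',rig(ctrl.sense()['eef_pos']))
im=cv2.imread('pics/s18_full.png');h=cv2.cvtColor(im,cv2.COLOR_BGR2HSV);m=cv2.inRange(h,(12,100,60),(30,255,255));m[:,:300]=0;m[:235,:]=0
ys,xs=np.where(m);k=(xs<345);print(xs[k].min(),xs[k].max(),ys[k].min(),ys[k].max())
for y in(130,35,-60):
    for x in(-17,-27,-37): print(y,x,(np.array(proj('scene',wr(x,y,139)))-[270,185]+.44)*8)
E
```

```text
cyl [-79.1  36.6 111.7] tcp [-75.3  34.6 378.1]
307 344 242 416
130 -17 [ 88.52556491 555.82590318]
130 -27 [117.32437679 566.18444618]
130 -37 [146.27097717 576.59614672]
35 -17 [244.3928485  369.36911569]
35 -27 [272.29828724 378.81311124]
35 -37 [300.34057619 388.30342081]
-60 -17 [387.07847636 198.68093034]
-60 -27 [414.13539502 207.32483846]
-60 -37 [441.31936561 216.00933602]
```

{"fn": "move_arm", "kwargs": {"commands": [{"delta_pos":[10,0.3,0],"rotation":[0,0,0],"grip":1},{"delta_pos":[10,0.4,0],"rotation":[0,0,0],"grip":1},{"delta_pos":[8,0.4,0],"rotation":[0,0,0],"grip":1}]}}

```text
clock: 15.72
eef_pos: [0.5534, -0.0486, 0.378]
ee_rot: [-2.164, -2.277, -0.0]
wrist_force: [-0.2, 0.8, -2.9]
opening: 0.094
```

{"fn": "move_arm", "kwargs": {"commands": [{"delta_pos":[7,0.3,0],"rotation":[0,0,0],"grip":1},{"delta_pos":[7,0.3,0],"rotation":[0,0,0],"grip":1},{"delta_pos":[6,0.3,0],"rotation":[0,0,0],"grip":1},{"delta_pos":[0,0,0],"rotation":[0,0,0],"grip":1}]}}

```text
clock: 16.23
eef_pos: [0.5729, -0.0476, 0.3779]
ee_rot: [-2.164, -2.277, -0.0]
wrist_force: [0.7, 0.1, -3.6]
opening: 0.095
```

```bash
python3 v.py scene s19 280 185 80 60;python3 -c "
from h import *
s=ctrl.sense();print(rig(s['eef_pos']),s['wrist_force'],s['ee_rot'])"
```

```text
scale 10.0
[-26.7  34.8 378. ] [ 0.47009637 -0.35953913 -3.36368113] [-2.16364089e+00 -2.27728582e+00  6.84474424e-05]
```

View pics/s19.png

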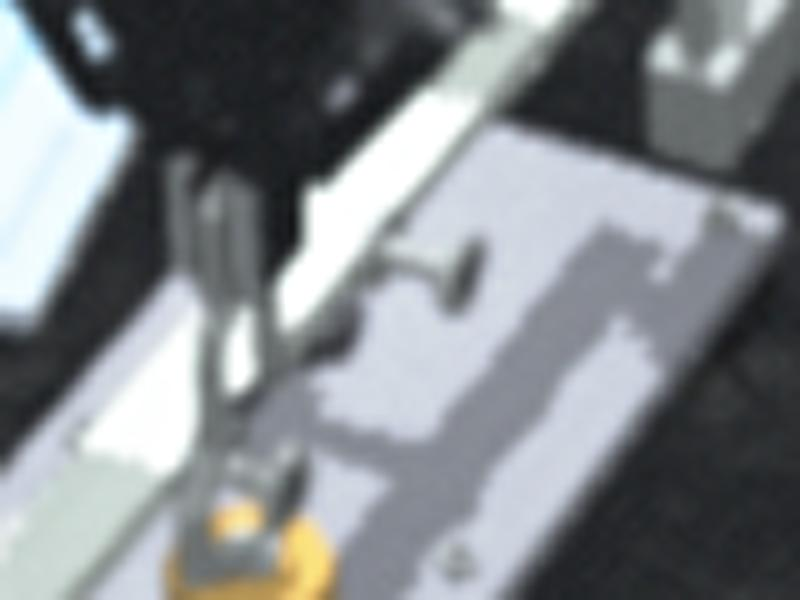

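{"fn": "move_arm", "kwargs": {"commands": [{"delta_pos":[0,0,-5],"rotation":[0,0,0],"grip":1},{"delta_pos":[0,0,-5],"rotation":[0,0,0],"grip":1},{"delta_pos":[0,0,-5],"rotation":[0,0,0],"grip":1},{"delta_pos":[0,0,0],"rotation":[0,0,0],"grip":1}]}}

```text
clock: 16.77
eef_pos: [0.5723, -0.0478, 0.3624]
ee_rot: [-2.163, -2.277, 0.001]
wrist_force: [0.0, -0.3, -4.1]
opening: 0.096
```

{"fn": "move_arm", "kwargs": {"commands": [{"delta_pos":[0,0,-3],"rotation":[0,0,0],"grip":1},{"delta_pos":[0,0,-3],"rotation":[0,0,0],"grip":1},{"delta_pos":[0,0,-3],"rotation":[0,0,0],"grip":1}]}}

```text
clock: 17.15
eef_pos: [0.5727, -0.0477, 0.3546]
ee_rot: [2.163, 2.277, 0.001]
wrist_force: [-1.6, -1.6, 3.8]
opening: 0.094
```

{"fn": "move_arm", "kwargs": {"commands": [{"delta_pos":[0,0,-3],"rotation":[0,0,0],"grip":1},{"delta_pos":[0,0,-3],"rotation":[0,0,0],"grip":1}]}}

```text
clock: 17.4
eef_pos: [0.5729, -0.0474, 0.3486]
ee_rot: [2.163, 2.277, 0.002]
wrist_force: [-0.5, 1.7, 3.5]
opening: 0.089
```

{"fn": "move_arm", "kwargs": {"commands": [{"delta_pos":[0,0,-3],"rotation":[0,0,0],"grip":1},{"delta_pos":[0,0,-3],"rotation":[0,0,0],"grip":1}]}}

```text
clock: 17.65
eef_pos: [0.5726, -0.0471, 0.3419]
ee_rot: [-2.163, -2.278, -0.001]
wrist_force: [0.2, 2.2, 3.1]
opening: 0.093
```

{"fn": "move_arm", "kwargs": {"commands": [{"delta_pos":[0,0,-3],"rotation":[0,0,0],"grip":1},{"delta_pos":[0,0,-3],"rotation":[0,0,0],"grip":1},{"delta_pos":[0,0,-3],"rotation":[0,0,0],"grip":1}]}}

```text
clock: 18.02
eef_pos: [0.5722, -0.0477, 0.332]
ee_rot: [-2.163, -2.277, 0.002]
wrist_force: [-0.1, -0.1, -3.8]
opening: 0.093
```

{"fn": "move_arm", "kwargs": {"commands": [{"delta_pos":[0,0,-3],"rotation":[0,0,0],"grip":1},{"delta_pos":[0,0,-3],"rotation":[0,0,0],"grip":1},{"delta_pos":[0,0,0],"rotation":[0,0,0],"grip":1}]}}

```text
clock: 18.4
eef_pos: [0.5724, -0.0481, 0.3266]
ee_rot: [-2.164, -2.276, 0.001]
wrist_force: [-0.4, 0.1, -2.9]
opening: 0.096
```

{"fn": "move_arm", "kwargs": {"commands": [{"delta_pos":[0,0,-1],"rotation":[0,0,0],"grip":1},{"delta_pos":[0,0,-1],"rotation":[0,0,0],"grip":1},{"delta_pos":[0,0,0],"rotation":[0,0,0],"grip":1}]}}

```text
clock: 18.77
eef_pos: [0.5726, -0.0477, 0.3252]
ee_rot: [2.164, 2.277, 0.0]
wrist_force: [0.2, 0.0, -2.1]
opening: 0.09
```

{"fn": "move_arm", "kwargs": {"commands": [{"delta_pos":[0,0,-0.7],"rotation":[0,0,0],"grip":1},{"delta_pos":[0,0,0],"rotation":[0,0,0],"grip":1}]}}

```text
clock: 19.02
eef_pos: [0.5726, -0.0477, 0.3248]
ee_rot: [2.164, 2.277, 0.0]
wrist_force: [-0.2, -1.3, 1.7]
opening: 0.096
```

```bash
python3 v.py scene s20 280 185 60 45;python3 -c "
from h import *
s=ctrl.sense();print(rig(s['eef_pos']),s['wrist_force'],s['ee_rot'])"
```

```text
scale 13.333333333333334
[-26.6  34.8 324.8] [-0.61032342  0.30750816  0.85596268] [2.16370746e+00 2.27705764e+00 4.80305611e-04]
```

View pics/s20.png

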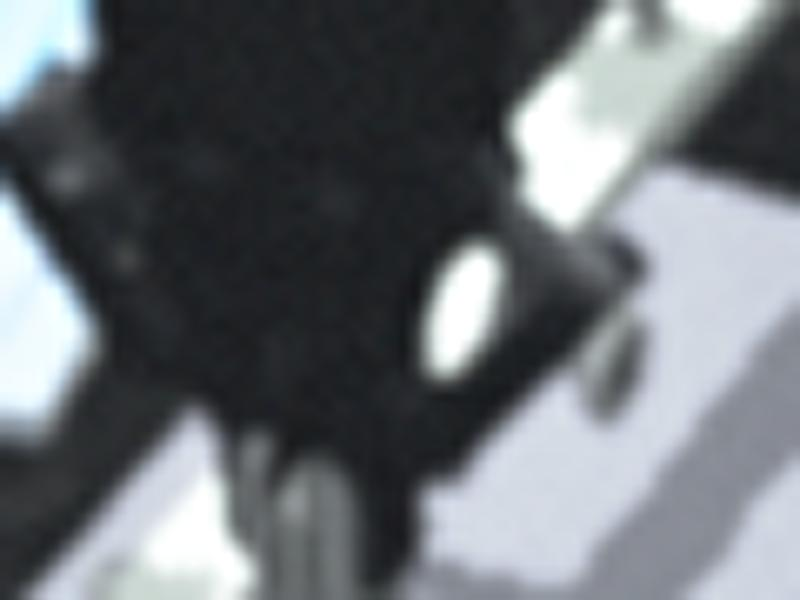

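{"fn": "move_arm", "kwargs": {"commands": [{"delta_pos":[0,0,0],"rotation":[0,0,0],"grip":0.88},{"delta_pos":[0,0,0],"rotation":[0,0,0],"grip":0.8},{"delta_pos":[0,0,0.5],"rotation":[0,0,0],"grip":0.65},{"delta_pos":[0,0,1],"rotation":[0,0,0],"grip":0.4},{"delta_pos":[0,0,20],"rotation":[0,0,0],"grip":0.3}]}}

```text
clock: 19.7
eef_pos: [0.5721, -0.0478, 0.3447]
ee_rot: [-2.162, -2.276, 0.003]
wrist_force: [-0.1, 0.3, -0.2]
opening: 0.7
```

{"fn": "move_arm", "kwargs": {"commands": [{"delta_pos":[0,0,40],"rotation":[0,0,0],"grip":0.2},{"delta_pos":[-20,0,50],"rotation":[0,0,0],"grip":0},{"delta_pos":[-40,30,10],"rotation":[0,0,0.15],"grip":0},{"delta_pos":[-30,30,0],"rotation":[0,0,0.1],"grip":0},{"delta_pos":[-30,20,0],"rotation":[0,0,0.1],"grip":0}]}}

```text
clock: 20.32
eef_pos: [0.4514, 0.0339, 0.4463]
ee_rot: [1.728, 2.623, 0.001]
wrist_force: [-0.5, -0.4, 0.7]
opening: 1.003
```

```bash
python3 v.py scene s21 250 160 160 120;python3 v.py top t21 230 160 200 150; python3 -c "
from h import *
s=ctrl.sense();print(s['eef_pos'],s['joints'])"
```

```text
scale 5.0
scale 4.0
[0.45031361 0.03537239 0.44664586] [ 0.48139425  0.01587364 -0.63119478  1.72050258  0.01086318  1.40750306
  0.25650375]
```

View pics/s21.png

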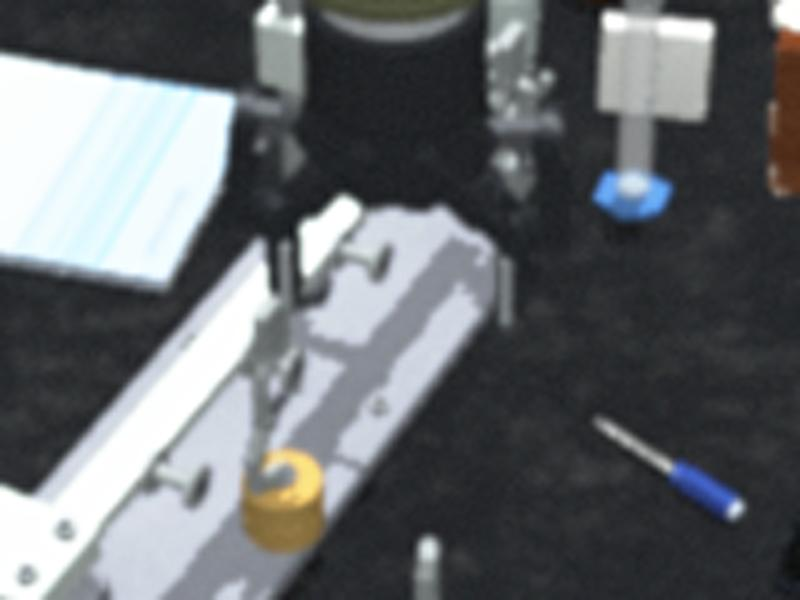

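View pics/t21.png

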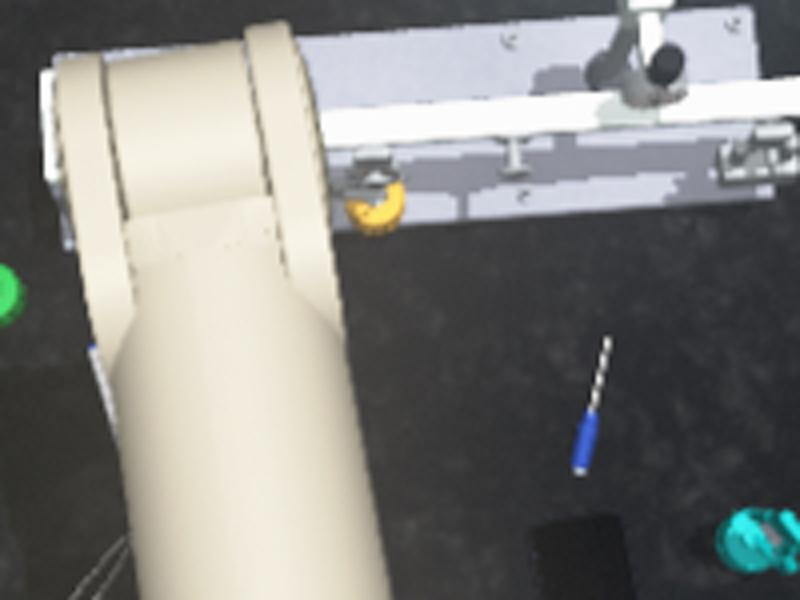

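{"fn": "move_arm", "kwargs": {"commands": [{"delta_pos":[-22,14,-40],"rotation":[0,0,0.015],"grip":0},{"delta_pos":[0,0,-40],"rotation":[0,0,0],"grip":0},{"delta_pos":[0,0,0],"rotation":[0,0,0],"grip":0}]}}

```text
clock: 20.8
eef_pos: [0.4299, 0.0457, 0.3639]
ee_rot: [-1.714, -2.628, 0.004]
wrist_force: [0.6, -0.4, 1.0]
opening: 1.002
```

```bash
python3 v.py scene s22 290 230 100 75;python3 -c "
from h import *
s=ctrl.sense();print(s['eef_pos'],s['joints'],s['ee_rot'])"
```

```text
scale 8.0
[0.43070884 0.04586837 0.36584176] [ 0.4676504   0.02426466 -0.64895565  1.89486539  0.01494072  1.22928035
  0.22899386] [-1.71493947e+00 -2.63013632e+00  1.33271803e-03]
```

View pics/s22.png

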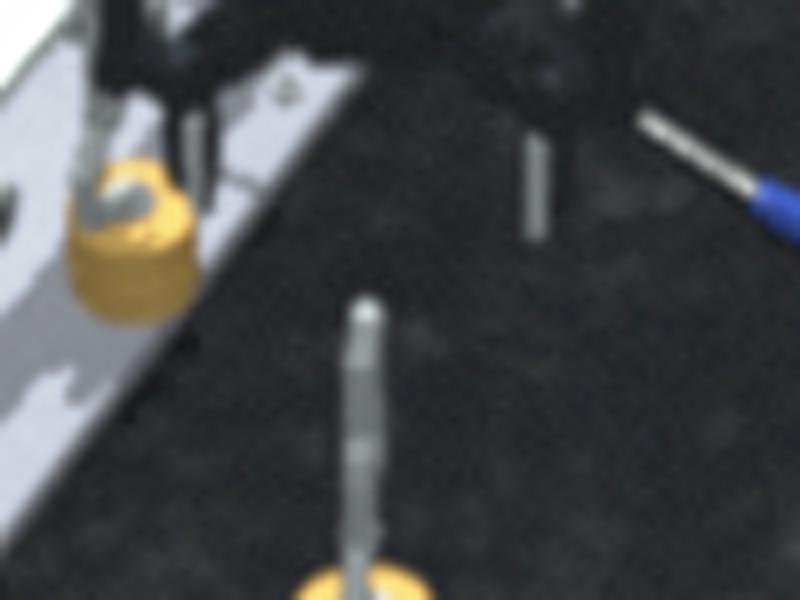

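{"fn": "move_arm", "kwargs": {"commands": [{"delta_pos":[-2.5,3.5,-20],"rotation":[0,0,0],"grip":0},{"delta_pos":[0,0,-22],"rotation":[0,0,0],"grip":0},{"delta_pos":[0,0,-22],"rotation":[0,0,0],"grip":0},{"delta_pos":[0,0,0],"rotation":[0,0,0],"grip":0}]}}

```text
clock: 21.35
eef_pos: [0.4287, 0.0495, 0.3024]
ee_rot: [-1.715, -2.631, -0.0]
wrist_force: [-1.0, -0.3, 0.1]
opening: 0.996
```

```bash
python3 v.py scene s23 295 240 80 60;python3 -c "
from h import *
s=ctrl.sense();print(s['eef_pos'],s['wrist_force'],s['ee_rot'])"
```

```text
scale 10.0
[0.42897667 0.04968189 0.30321959] [ 0.39545597 -0.03118539  0.97312765] [1.71534292e+00 2.63145456e+00 1.38023606e-03]
```

View pics/s23.png

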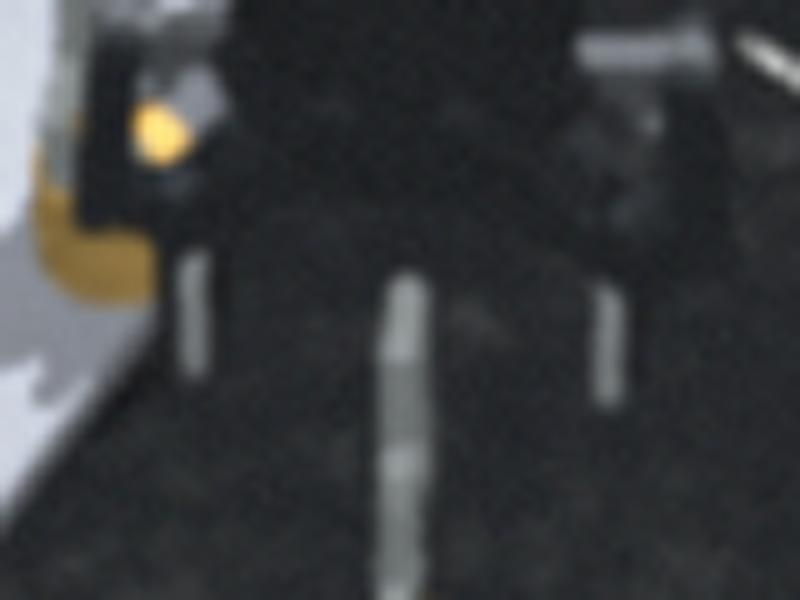

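Tab at (405,330) lies centred between the finger pads at (195,310) and (608,345). Close.

{"fn": "move_arm", "kwargs": {"commands": [{"delta_pos":[0,0,0],"rotation":[0,0,0],"grip":0.5},{"delta_pos":[0,0,0],"rotation":[0,0,0],"grip":0.75},{"delta_pos":[0,0,0],"rotation":[0,0,0],"grip":0.9},{"delta_pos":[0,0,0],"rotation":[0,0,0],"grip":1},{"delta_pos":[0,0,0],"rotation":[0,0,0],"grip":1}]}}

```text
clock: 22.02
eef_pos: [0.4283, 0.0499, 0.3021]
ee_rot: [1.714, 2.632, 0.001]
wrist_force: [0.8, 0.4, 2.3]
opening: 0.092
```

{"fn": "move_arm", "kwargs": {"commands": [{"delta_pos":[0,0,0],"rotation":[0,0,0],"grip":1},{"delta_pos":[0,0,0],"rotation":[0,0,0],"grip":1},{"delta_pos":[0,0,5],"rotation":[0,0,0],"grip":1},{"delta_pos":[0,0,0],"rotation":[0,0,0],"grip":1}]}}

```text
clock: 22.52
eef_pos: [0.4278, 0.0498, 0.3068]
ee_rot: [-1.714, -2.632, 0.001]
wrist_force: [-0.6, 0.4, -3.4]
opening: 0.094
```

{"fn": "move_arm", "kwargs": {"commands": [{"delta_pos":[0,0,35],"rotation":[0,0,-0.06],"grip":1},{"delta_pos":[10,-1,36],"rotation":[0,0,-0.075],"grip":1},{"delta_pos":[27,-2,0],"rotation":[0,0,-0.08],"grip":1},{"delta_pos":[27,-1,0],"rotation":[0,0,-0.08],"grip":1},{"delta_pos":[23,-1,0],"rotation":[0,0,-0.07],"grip":1}]}}

```text
clock: 23.15
eef_pos: [0.5158, 0.0445, 0.3773]
ee_rot: [-2.167, -2.274, 0.001]
wrist_force: [-0.1, 0.0, -3.0]
opening: 0.095
```

{"fn": "move_arm", "kwargs": {"commands": [{"delta_pos":[5,0,0],"rotation":[0,0,0],"grip":1},{"delta_pos":[0,0,0],"rotation":[0,0,0],"grip":1},{"delta_pos":[0,0,0],"rotation":[0,0,0],"grip":1}]}}

```text
clock: 23.52
eef_pos: [0.5194, 0.045, 0.3778]
ee_rot: [-2.163, -2.278, 0.001]
wrist_force: [-0.7, 0.4, -3.7]
opening: 0.096
```

```bash
python3 v.py scene s24 250 200 100 75;python3 -c "
from h import *
s=ctrl.sense();print(s['eef_pos'],rig(s['eef_pos']),s['wrist_force'],s['ee_rot'])
for x in (-17,-27,-37): print((np.array(proj('scene',wr(x,130,139)))-[250,200]+.44)*8)"
```

```text
scale 8.0
[0.51939405 0.04499684 0.37791059] [-75.2 130.  377.9] [-0.62738184 -0.15221245 -2.67590002] [ 2.16294807e+00  2.27842585e+00 -8.17962348e-04]
[248.52556491 435.82590318]
[277.32437679 446.18444618]
[306.27097717 456.59614672]
```

View pics/s24.png

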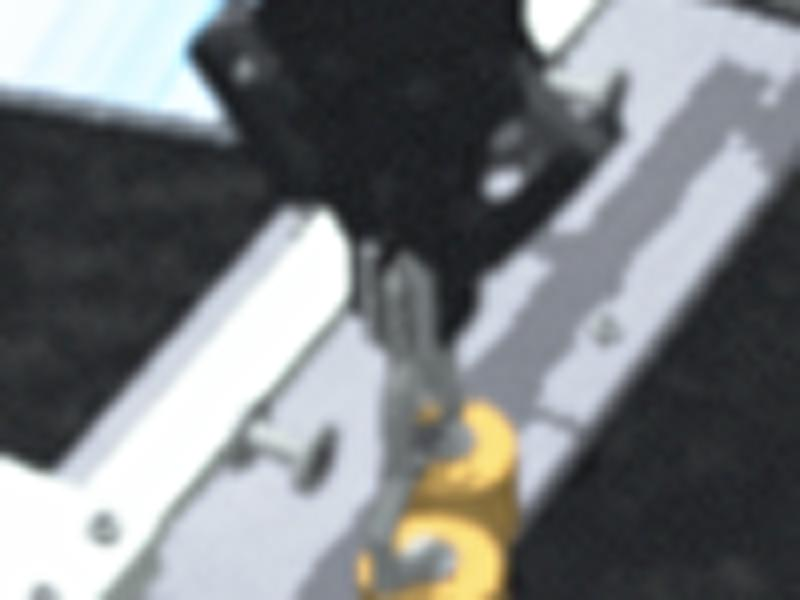

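```bash
python3 - <<'E'
from h import *
for v in(558,562,566): print(rig(onz('scene',431/8+250-.44,v/8+200-.44,.1117)))
E
```

```text
[-76.7 127.1 111.7]
[-77.5 128.6 111.7]
[-78.4 130.1 111.7]
```

{"fn": "move_arm", "kwargs": {"commands": [{"delta_pos":[10,0.3,0],"rotation":[0,0,0],"grip":1},{"delta_pos":[10,0.5,0],"rotation":[0,0,0],"grip":1},{"delta_pos":[8,0.4,0],"rotation":[0,0,0],"grip":1}]}}

```text
clock: 23.95
eef_pos: [0.5489, 0.0459, 0.3778]
ee_rot: [-2.164, -2.277, -0.0]
wrist_force: [-0.2, 0.1, -3.2]
opening: 0.094
```

{"fn": "move_arm", "kwargs": {"commands": [{"delta_pos":[7,0.4,0],"rotation":[0,0,0],"grip":1},{"delta_pos":[7,0.4,0],"rotation":[0,0,0],"grip":1},{"delta_pos":[6,0.4,0],"rotation":[0,0,0],"grip":1},{"delta_pos":[0,0,0],"rotation":[0,0,0],"grip":1}]}}

```text
clock: 24.45
eef_pos: [0.5684, 0.0472, 0.3777]
ee_rot: [-2.164, -2.277, -0.0]
wrist_force: [-0.6, 0.3, -3.3]
opening: 0.098
```

```bash
python3 v.py scene s25 260 200 80 60;python3 -c "
from h import *
s=ctrl.sense();print(rig(s['eef_pos']),s['wrist_force'],s['ee_rot'])"
```

```text
scale 10.0
[-26.4 129.8 377.7] [ 0.31103665 -0.57859193 -3.98651776] [-2.16366022e+00 -2.27717440e+00  1.84435893e-04]
```

View pics/s25.png

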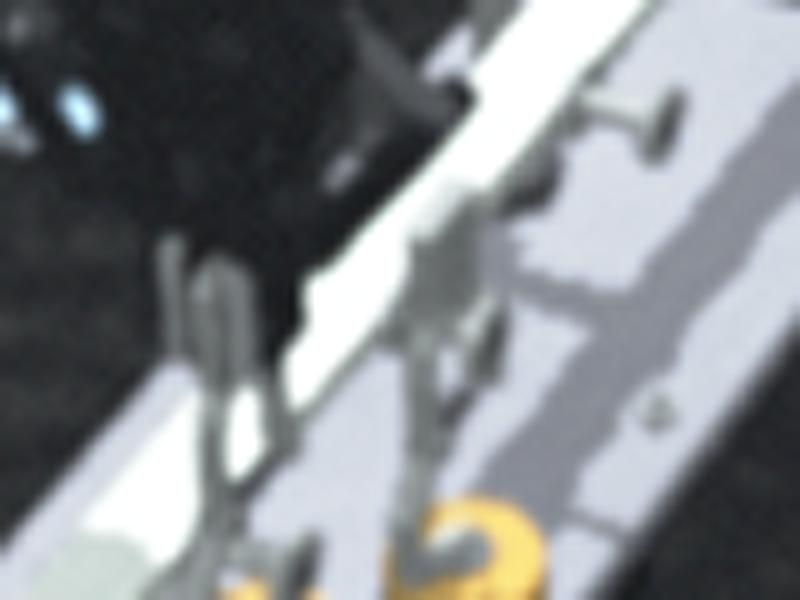

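{"fn": "move_arm", "kwargs": {"commands": [{"delta_pos":[0,0,-5],"rotation":[0,0,0],"grip":1},{"delta_pos":[0,0,-5],"rotation":[0,0,0],"grip":1},{"delta_pos":[0,0,-5],"rotation":[0,0,0],"grip":1},{"delta_pos":[0,0,0],"rotation":[0,0,0],"grip":1}]}}

```text
clock: 25.0
eef_pos: [0.5679, 0.0471, 0.3623]
ee_rot: [-2.164, -2.277, 0.001]
wrist_force: [-0.3, 0.2, -2.6]
opening: 0.095
```

{"fn": "move_arm", "kwargs": {"commands": [{"delta_pos":[0,0,-3],"rotation":[0,0,0],"grip":1},{"delta_pos":[0,0,-3],"rotation":[0,0,0],"grip":1},{"delta_pos":[0,0,-3],"rotation":[0,0,0],"grip":1}]}}

```text
clock: 25.38
eef_pos: [0.5683, 0.0472, 0.3545]
ee_rot: [2.163, 2.277, 0.001]
wrist_force: [-0.5, -1.5, 4.5]
opening: 0.1
```

{"fn": "move_arm", "kwargs": {"commands": [{"delta_pos":[0,0,-3],"rotation":[0,0,0],"grip":1},{"delta_pos":[0,0,-3],"rotation":[0,0,0],"grip":1},{"delta_pos":[0,0,-3],"rotation":[0,0,0],"grip":1}]}}

```text
clock: 25.75
eef_pos: [0.5683, 0.048, 0.3453]
ee_rot: [2.163, 2.278, 0.003]
wrist_force: [0.6, 3.6, 2.9]
opening: 0.094
```

{"fn": "move_arm", "kwargs": {"commands": [{"delta_pos":[0,0,-3],"rotation":[0,0,0],"grip":1},{"delta_pos":[0,0,-3],"rotation":[0,0,0],"grip":1},{"delta_pos":[0,0,-3],"rotation":[0,0,0],"grip":1}]}}

```text
clock: 26.12
eef_pos: [0.5679, 0.0476, 0.3352]
ee_rot: [-2.163, -2.277, 0.0]
wrist_force: [-0.7, 3.5, -0.2]
opening: 0.095
```

{"fn": "move_arm", "kwargs": {"commands": [{"delta_pos":[0,0,-3],"rotation":[0,0,0],"grip":1},{"delta_pos":[0,0,-3],"rotation":[0,0,0],"grip":1},{"delta_pos":[0,0,-2],"rotation":[0,0,0],"grip":1},{"delta_pos":[0,0,0],"rotation":[0,0,0],"grip":1}]}}

```text
clock: 26.62
eef_pos: [0.568, 0.0467, 0.3275]
ee_rot: [-2.165, -2.276, 0.001]
wrist_force: [0.2, 0.3, -4.3]
opening: 0.092
```

Snapped, as before (force rose, then dropped back to the weight). Seat it.

{"fn": "move_arm", "kwargs": {"commands": [{"delta_pos":[0,0,-1.5],"rotation":[0,0,0],"grip":1},{"delta_pos":[0,0,-1],"rotation":[0,0,0],"grip":1},{"delta_pos":[0,0,0],"rotation":[0,0,0],"grip":1}]}}

```text
clock: 27.0
eef_pos: [0.568, 0.0472, 0.3253]
ee_rot: [-2.164, -2.277, 0.0]
wrist_force: [0.8, -0.2, -2.3]
opening: 0.094
```

{"fn": "move_arm", "kwargs": {"commands": [{"delta_pos":[0,0,-0.5],"rotation":[0,0,0],"grip":1},{"delta_pos":[0,0,0],"rotation":[0,0,0],"grip":1}]}}

```text
clock: 27.25
eef_pos: [0.5681, 0.0473, 0.3251]
ee_rot: [2.164, 2.277, 0.0]
wrist_force: [-0.6, 1.4, -1.4]
opening: 0.095
```

{"fn": "move_arm", "kwargs": {"commands": [{"delta_pos":[0,0,-0.7],"rotation":[0,0,0],"grip":1},{"delta_pos":[0,0,0],"rotation":[0,0,0],"grip":1}]}}

```text
clock: 27.5
eef_pos: [0.5681, 0.0473, 0.3248]
ee_rot: [2.164, 2.277, 0.001]
wrist_force: [-3.4, 0.2, 3.6]
opening: 0.095
```

{"fn": "move_arm", "kwargs": {"commands": [{"delta_pos":[0,0,0],"rotation":[0,0,0],"grip":0.88},{"delta_pos":[0,0,0],"rotation":[0,0,0],"grip":0.8},{"delta_pos":[0,0,0.5],"rotation":[0,0,0],"grip":0.65},{"delta_pos":[0,0,1],"rotation":[0,0,0],"grip":0.4},{"delta_pos":[0,0,20],"rotation":[0,0,0],"grip":0.3}]}}

```text
clock: 28.12
eef_pos: [0.5676, 0.047, 0.3444]
ee_rot: [-2.162, -2.276, 0.004]
wrist_force: [0.2, -0.0, 1.1]
opening: 0.699
```

{"fn": "move_arm", "kwargs": {"commands": [{"delta_pos":[0,0,40],"rotation":[0,0,0],"grip":0.2},{"delta_pos":[-20,0,50],"rotation":[0,0,0],"grip":0},{"delta_pos":[-40,40,20],"rotation":[0,0,0.1],"grip":0},{"delta_pos":[-20,50,0],"rotation":[0,0,0.1],"grip":0},{"delta_pos":[-20,50,0],"rotation":[0,0,0.1],"grip":0}]}}

```text
clock: 28.75
eef_pos: [0.4671, 0.1884, 0.4563]
ee_rot: [1.796, 2.576, 0.001]
wrist_force: [0.8, -0.5, 0.3]
opening: 0.999
```

{"fn": "move_arm", "kwargs": {"commands": [{"delta_pos":[-20,50,0],"rotation":[0,0,0.1],"grip":0},{"delta_pos":[-20,50,0],"rotation":[0,0,0.1],"grip":0},{"delta_pos":[0,0,0],"rotation":[0,0,0],"grip":0},{"delta_pos":[0,0,0],"rotation":[0,0,0],"grip":0}]}}

```text
clock: 29.25
eef_pos: [0.4283, 0.2869, 0.4555]
ee_rot: [1.534, 2.742, -0.001]
wrist_force: [-0.3, -0.4, 0.0]
opening: 1.003
```

```bash
python3 v.py scene s26 210 140 180 135;python3 v.py top t26 210 140 240 180; cp pics/s26_full.png /tmp/; python3 - <<'E'
import cv2,numpy as np
im=cv2.imread('pics/s26_full.png')
a=cv2.resize(im[225:285,275:330],None,fx=9,fy=9,interpolation=cv2.INTER_CUBIC)
cv2.imwrite('pics/s26b.png',cv2.resize(im[190:290,245:335],None,fx=6,fy=6,interpolation=cv2.INTER_CUBIC))
g=cv2.cvtColor(im,cv2.COLOR_BGR2GRAY);print(g[164:182,327:341])
E
```

```text
scale 4.444444444444445
scale 3.3333333333333335
[[ 19  18  19  20  19  30  41  44  48  50  52  52  47  43]
 [ 25  24  23  35  41  43  42  47  50  50  54  49  44  42]
 [ 54  47  52  80  93  82  61  48  45  49  48  47  40  47]
 [ 94  85  92 122 139 118  91  60  46  42  38  38  48  94]
 [124 119 121 137 141 127 114  83  50  39  42  42  88 180]
 [147 143 144 146 139 142 137 104  62  42  38  74 160 246]
 [155 156 155 150 134 141 143 115  67  42  67 143 234 255]
 [158 158 151 147 139 142 144 121  68  64 136 229 255 255]
 [154 153 142 143 142 146 142 110  72 124 227 255 255 255]
 [151 149 141 144 146 145 140 110 118 214 255 255 255 255]
 [147 146 146 145 135 133 134 128 195 254 255 255 254 254]
 [142 141 137 136 115 113 145 195 247 255 255 255 254 254]
 [140 148 145 140 114 119 185 249 255 255 255 254 254 255]
 [136 145 148 145 132 137 221 255 255 255 254 254 254 255]
 [129 145 147 145 137 157 241 255 255 254 254 254 255 255]
 [122 140 143 144 146 197 254 255 255 254 254 255 255 255]
 [111 123 137 139 172 237 255 255 255 254 255 255 255 248]
 [104 109 129 150 217 254 255 255 254 255 255 255 254 211]]
```

View pics/s26.png

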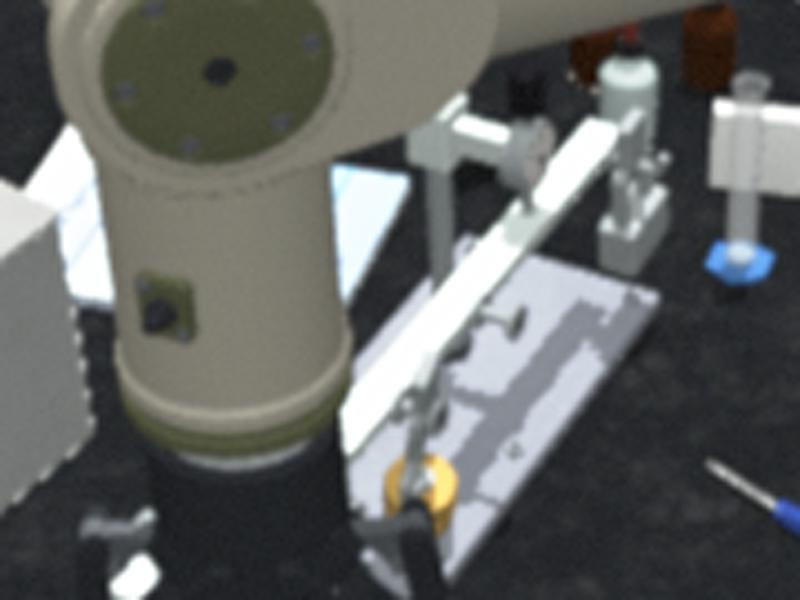

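View pics/s26b.png

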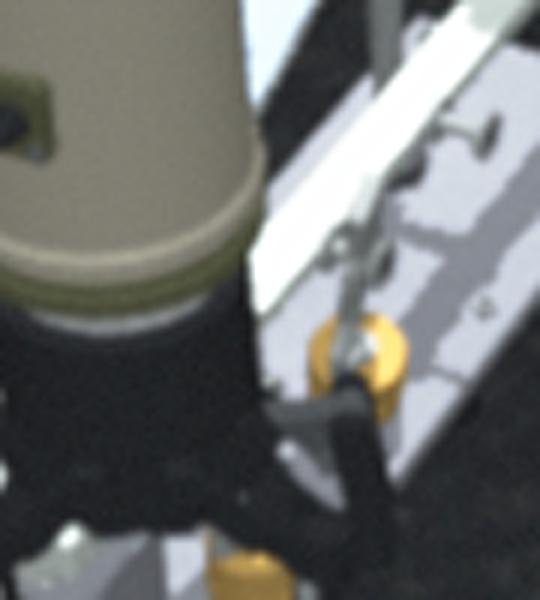

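View pics/t26.png

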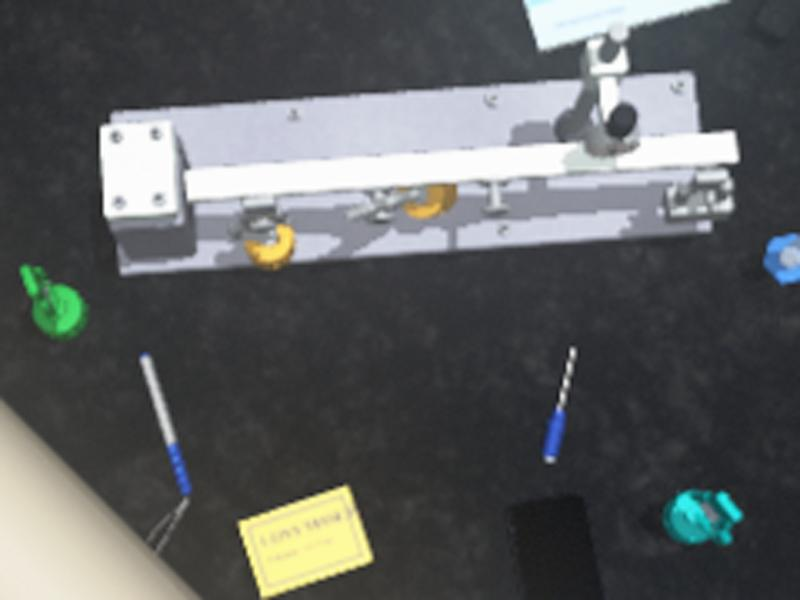

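{"fn": "move_arm", "kwargs": {"commands": [{"delta_pos":[10,-50,0],"rotation":[0,0,-0.1],"grip":0},{"delta_pos":[10,-50,0],"rotation":[0,0,-0.1],"grip":0},{"delta_pos":[10,-50,0],"rotation":[0,0,-0.1],"grip":0},{"delta_pos":[0,-55,0],"rotation":[0,0,-0.1],"grip":0},{"delta_pos":[0,-55,0],"rotation":[0,0,-0.1],"grip":0}]}}

```text
clock: 29.98
eef_pos: [0.4578, 0.0239, 0.4558]
ee_rot: [2.171, 2.27, 0.0]
wrist_force: [0.4, -0.0, 1.4]
opening: 0.998
```

{"fn": "move_arm", "kwargs": {"commands": [{"delta_pos":[0,-55,0],"rotation":[0,0,-0.1],"grip":0},{"delta_pos":[-5,-55,0],"rotation":[0,0,-0.1],"grip":0},{"delta_pos":[-10,-55,0],"rotation":[0,0,-0.1],"grip":0},{"delta_pos":[-20,-50,0],"rotation":[0,0,-0.1],"grip":0},{"delta_pos":[-30,-50,0],"rotation":[0,0,-0.1],"grip":0}]}}

```text
clock: 30.6
eef_pos: [0.3916, -0.2406, 0.4556]
ee_rot: [-2.665, -1.663, -0.001]
wrist_force: [1.2, -0.1, 0.3]
opening: 0.997
```

```bash
python3 v.py scene s27 230 150 160 120;python3 v.py top t27 230 160 160 120; python3 -c "
from h import *
print(ctrl.sense()['eef_pos'])"
```

```text
scale 5.0
scale 5.0
[ 0.38858371 -0.24503002  0.45544591]
```

View pics/s27.png

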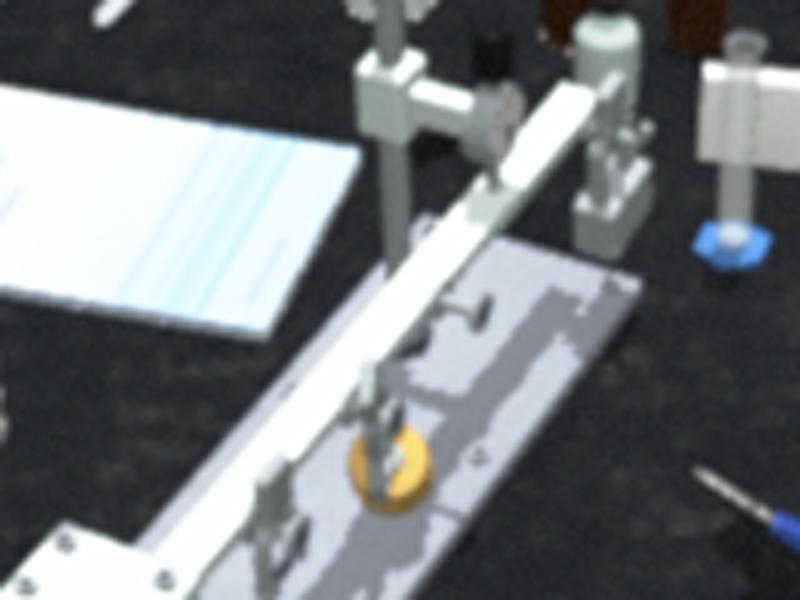

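View pics/t27.png

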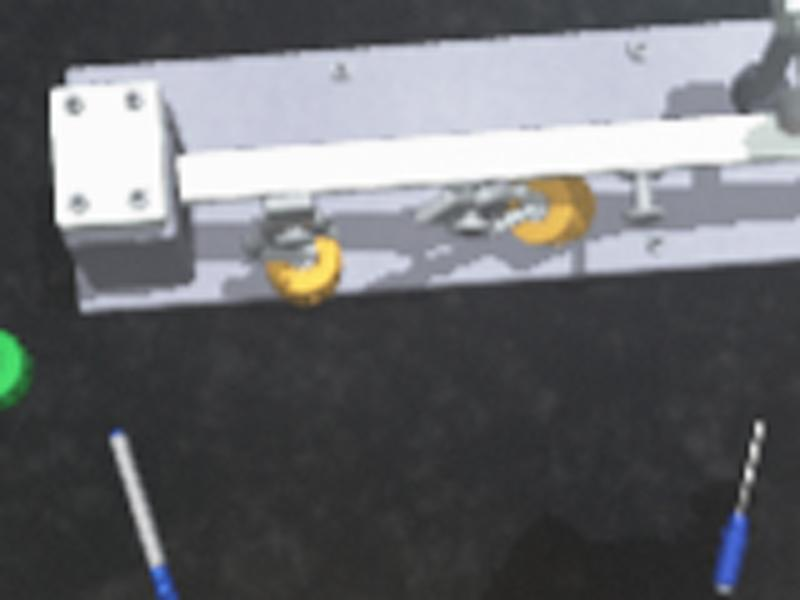

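{"fn": "move_arm", "kwargs": {"commands": [{"delta_pos":[0,0,0],"rotation":[0,0,0],"grip":0}]}}

```text
clock: 30.82
eef_pos: [0.3923, -0.2389, 0.4557]
ee_rot: [-2.663, -1.667, -0.0]
wrist_force: [0.1, 1.2, 1.2]
opening: 1.006
```

```bash
python3 v.py top t28 270 180 100 75
```

```text
scale 8.0
```

View pics/t28.png

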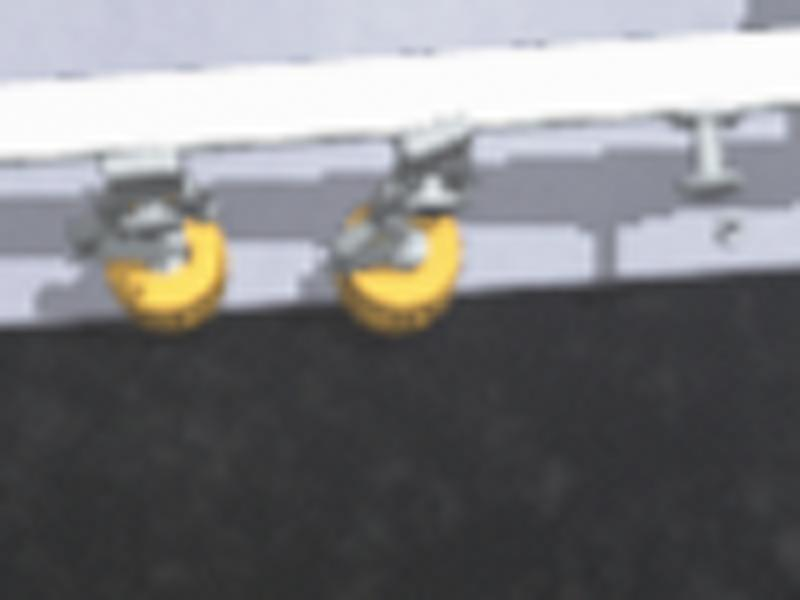

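{"fn": "move_arm", "kwargs": {"commands": [{"delta_pos":[0,0,0],"rotation":[0,0,0],"grip":0}]}}

```text
clock: 31.0
eef_pos: [0.3936, -0.2368, 0.4558]
ee_rot: [-2.658, -1.674, -0.0]
wrist_force: [-1.0, -0.3, -0.3]
opening: 0.999
```

```bash
python3 v.py top t29 270 180 100 75;python3 v.py scene s29 270 200 80 60
```

```text
scale 8.0
scale 10.0
```

View pics/t29.png

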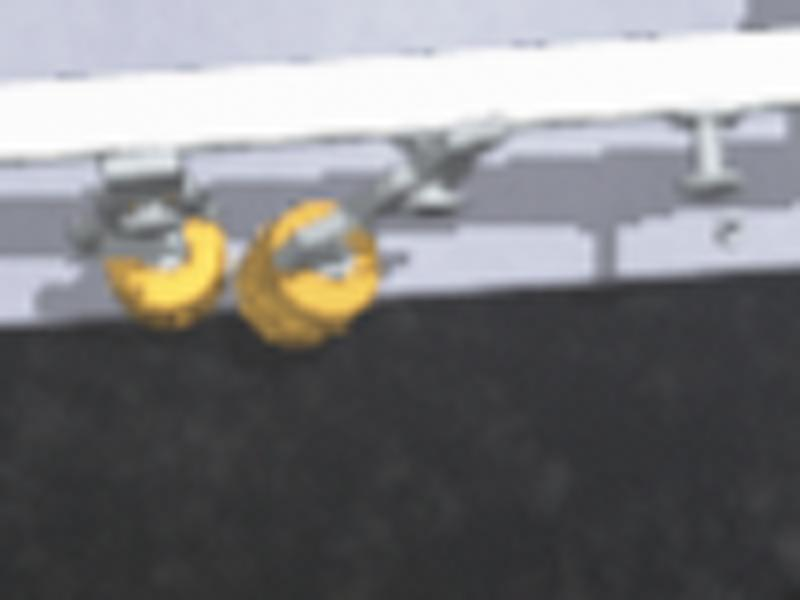

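View pics/s29.png

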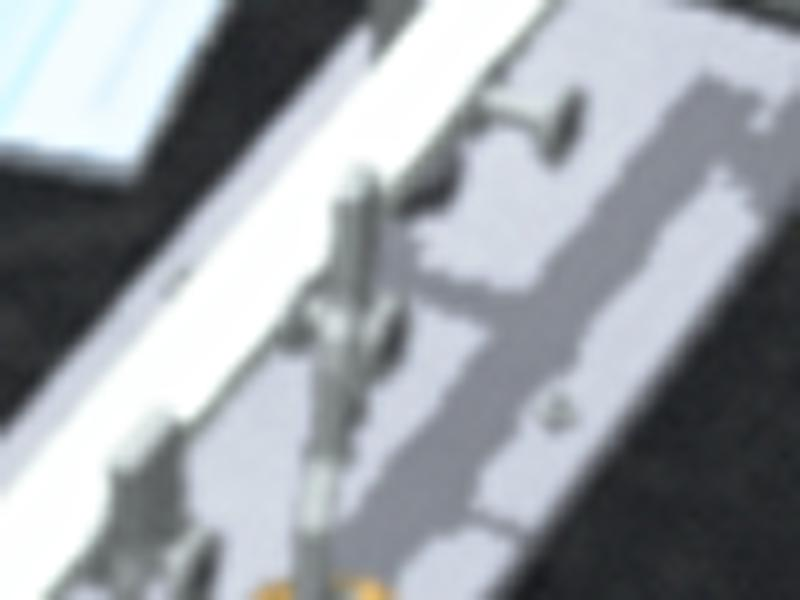

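```bash
cat > sw.py <<'E'
from h import *
import sys
n=int(sys.argv[1]);X=[]
for i in range(n):
    im=ctrl.capture('top');h=cv2.cvtColor(im,cv2.COLOR_BGR2HSV);m=cv2.inRange(h,(12,110,70),(30,255,255))
    a=m[190:230,298:370];b=m[190:230,275:298]
    f=lambda q:np.where(q)[1].mean() if q.any() else -1
    X.append((ctrl.sense()['clock'],f(a)+298,f(b)+275))
X=np.array(X)
k=20
for j in range(0,n,k): print(np.round(X[j,0],1),np.round(X[j:j+k,1].min(),1),np.round(X[j:j+k,1].max(),1),np.round(X[j:j+k,2].min(),1),np.round(X[j:j+k,2].max(),1))
E
python3 sw.py 200
```

```text
31.2 307.3 339.7 291.6 291.7
32.2 308.4 337.5 291.6 291.7
33.2 311.0 336.4 291.6 291.7
34.2 312.2 334.1 291.6 291.7
35.2 312.8 333.0 291.6 291.7
36.2 314.5 332.0 291.6 291.7
37.2 315.7 329.8 291.6 291.7
38.2 319.0 327.6 291.6 291.7
39.2 322.5 324.4 291.6 291.7
40.2 322.5 323.9 291.6 291.7
```

```bash
python3 sw.py 80; python3 v.py scene s30 230 140 160 120;python3 v.py top t30 230 150 220 165; python3 - <<'E'
import cv2
im=cv2.imread('pics/s30_full.png')
cv2.imwrite('pics/s30b.png',cv2.resize(im[225:285,255:335],None,fx=10,fy=10,interpolation=cv2.INTER_CUBIC))
g=cv2.cvtColor(im,cv2.COLOR_BGR2GRAY);print(g[164:182,327:341])
E
```

```text
41.2 322.6 323.8 291.6 291.7
42.2 322.7 323.5 291.6 291.7
43.2 323.0 323.2 291.6 291.7
44.2 323.0 323.1 291.6 291.7
scale 5.0
scale 3.6363636363636362
[[ 18  19  17  16  22  32  39  45  45  51  53  50  49  42]
 [ 24  20  27  32  38  42  43  47  48  49  54  50  45  42]
 [ 55  46  49  78  93  79  61  49  45  47  46  45  41  48]
 [ 95  84  91 121 138 119  90  59  43  41  42  39  47  95]
 [122 118 120 137 141 129 116  82  49  42  38  40  89 177]
 [147 142 143 146 138 140 136 105  61  39  40  73 159 245]
 [155 156 154 150 134 141 142 115  68  40  65 143 232 255]
 [156 156 153 147 134 141 143 120  73  65 136 229 255 255]
 [152 151 141 143 145 146 141 111  74 127 226 255 255 255]
 [149 149 140 142 145 144 140 110 120 219 254 255 255 254]
 [145 145 145 143 136 132 133 127 194 254 255 255 254 254]
 [143 139 138 135 112 112 145 195 246 255 255 254 254 254]
 [141 146 145 135 108 117 185 248 255 255 255 254 254 254]
 [137 146 147 142 124 138 219 254 255 255 254 254 254 255]
 [129 144 148 143 134 156 241 255 255 254 254 254 255 255]
 [120 137 144 144 144 194 253 255 255 254 254 255 255 255]
 [112 119 135 140 170 234 255 255 254 254 255 255 255 246]
 [102 108 129 148 217 254 255 255 254 254 255 255 254 210]]
```

View pics/s30.png

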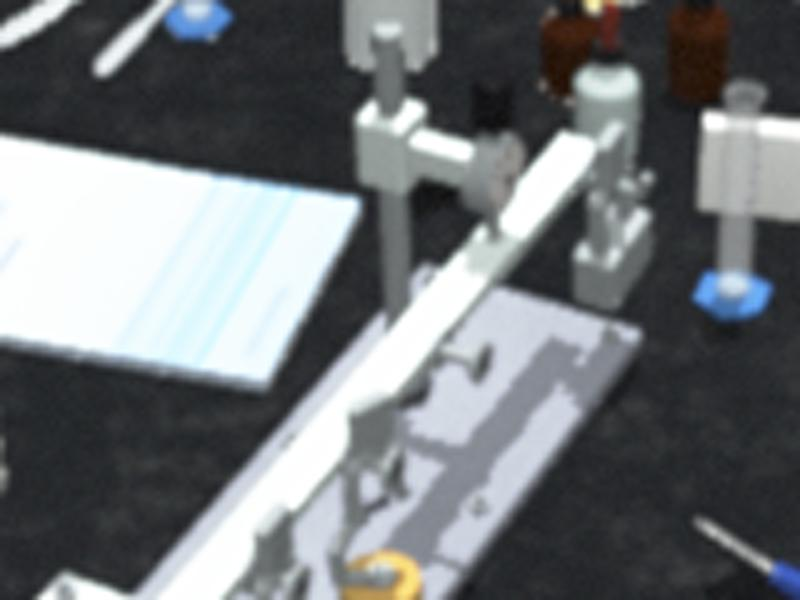

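View pics/s30b.png

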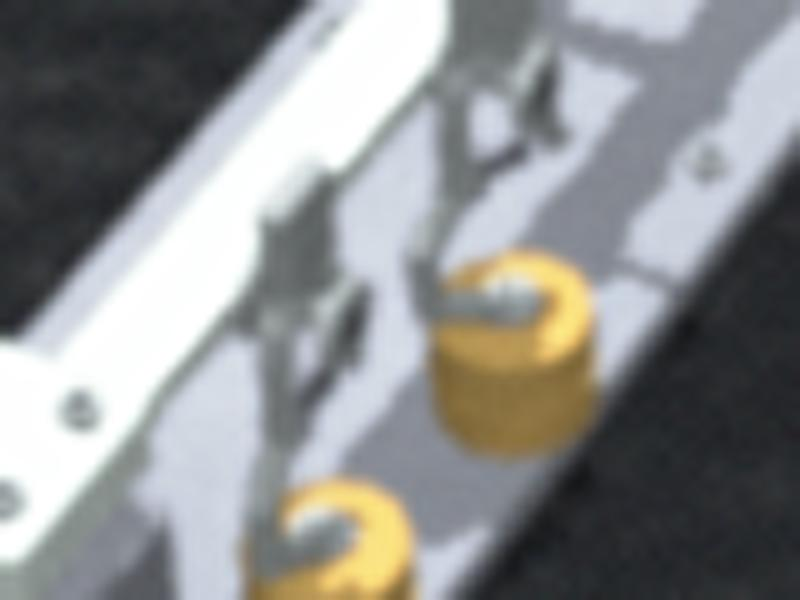

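View pics/t30.png

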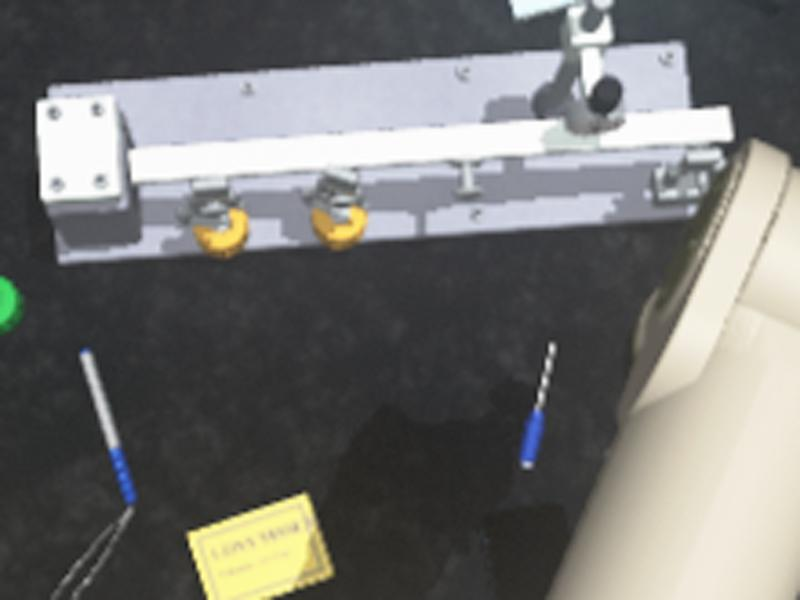

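```bash
python3 - <<'E'
import cv2,numpy as np
a=cv2.cvtColor(cv2.imread('pics/s14_full.png'),cv2.COLOR_BGR2GRAY).astype(np.float32);b=cv2.cvtColor(cv2.imread('pics/s30_full.png'),cv2.COLOR_BGR2GRAY).astype(np.float32)
for n,(x,y,w,h) in dict(weight=(342,160,22,44),dial=(322,164,12,16),carr=(300,160,20,20),measure=(366,170,22,36)).items():
    T=a[y:y+h,x:x+w];
    bb=cv2.resize(b[y-4:y+h+4,x-4:x+w+4],None,fx=10,fy=10,interpolation=cv2.INTER_CUBIC);tt=cv2.resize(T,None,fx=10,fy=10,interpolation=cv2.INTER_CUBIC)
    r=cv2.matchTemplate(bb,tt,cv2.TM_CCOEFF_NORMED);_,m,_,p=cv2.minMaxLoc(r);print(n,round(m,3),(p[0]-40)/10,(p[1]-40)/10)
E
```

```text
weight 0.997 0.0 0.1
dial 0.997 0.0 0.0
carr 0.999 0.0 0.0
measure 1.0 0.0 0.0
```

```bash
python3 - <<'E'
from h import *
s=ctrl.sense();print(s['clock'],s['eef_pos'],s['wrist_force']);print(ctrl.hand_in())
E
```

```text
45.2 [ 0.3930638  -0.23777587  0.45568561] [-0.27977066  0.48311794 -1.07588751]
the job is handed in; nothing more can be done
None
```

I hung the steel eye weight on the tip peg, set the dial gauge, and latched both brass loads on pins of their own, one left and one middle. Only two loads were out. I handed it in at about 45 s.

**Gauge:** I lowered it by pressing the closed fingertips down on the knob, then let go. The geometry put the foot about 5 mm in and the hand pointed about straight down. After the loads went on, I estimate about 4.3 to 4.8 mm. The camera sees the dial almost edge-on, so this is only good to about half a millimetre.

**Latches:** On both loads the push rose to about 6 to 8 N (after allowing for the load's own weight) and then dropped back to that weight. I took this as the latch snapping shut. I did not do a lift test, and the closed latches themselves cannot be made out in the pictures.

**Load on the middle pin:** It was found swinging widely after the second load was hung, most likely from the expected knock. It stayed on its pin. I waited until its picture position held within 0.1 px, so it was still at hand-in, though it hangs turned a few degrees.

**Final pictures:** The eye weight is on the peg, the gauge foot is on the beam, and both loads are hanging. The measuring cylinder, pen, screwdriver and green look-alike in view looked undisturbed. The beaker, tape and turquoise look-alike were outside those last crops, but the arm never reached for any of them. The arm was clear of everything.

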